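Put the candle in the banquet lantern and shut its door

TASK

Take the ivory candle out of its box and stand it on the gold coaster, let go, and take it again leaning in so that you can bring it through the doorway and stand it on the gold plate in the lantern, wholly on the plate. Then push the lantern's door shut until it snaps home on its catch. Keep the candle upright and set it down without dropping it, and leave the other candles and the tableware standing where they are.

Things in the scene. Friction and masses are not known exactly. Their poses are not given: they have to be found in the camera images.
- candle_ivory: the ivory (cream) LED pillar candle: a hard upright cylinder 52 mm across and 105 mm tall, about 0.2 kg, with a 15 mm plastic flame point on top; origin at the centre of its underside, z up along it. At the start it stands in one of the three cells of the candle box
- candle_box: cardboard box, open on top, 88 mm (x) by 234 mm (y), walls 60 mm high and 4 mm thick, floor 4 mm thick, heavy and fixed; three cells in a row along its own y at -76, 0 and +76 mm, each with a candle of 52 mm x 105 mm whose upper 49 mm stand clear of the walls. Origin at the centre of its underside. Fingers closing along the box's x have free room on either side of a candle
- candle_burgundy: the dark red candle, same size as the ivory one, in another cell of the box (origin at the centre of its underside): leave it
- candle_sage: the grey-green candle, same size, in the third cell (origin at the centre of its underside): leave it
- coaster: round fixed coaster, dark wood rim with a gold top, 90 mm across and 6 mm thick, on the table in front of the lantern; origin at the centre of its underside
- lantern: fixed lantern, clear panes in a brass frame, 200 mm wide (y), 200 deep (x), 330 tall, bow on top to 378; origin: centre of its underside. Its own +x points inward from the doorway to the back. Only the front (-x) is open: 180 mm wide, from the 12 mm floor up to 318 (catch roller hangs to 296). The roof stops a gripper pointing straight down; one leaning 45 degrees can reach in
- lantern_plate (a point): centre of the round gold plate (100 mm across, flush) on the lantern's floor, midway across, 80 mm behind the plane of the doorway; the point is on its top face, 12 mm above the table
- lantern_door (a joint): door angle, rad: 0 shut and seated, grows as the free edge swings out (to 2.4); starts 1.65 to 1.95. Clear pane in a brass frame, 178 wide, 294 tall, 8 mm thick, lower edge 16 mm above the table. Light hinge (0.04 N m), stays where left. In the last 0.1 rad a sprung roller catch resists (about 5 N at mid-door); pushed past 0.04 rad it snaps to 0 and stays, else it stays ajar
- door_hinge (a point): on the door's upright hinge line at half its height (163 mm above the table), mid-thickness. The hinge is at the lantern's -y front edge. At angle q the panel runs from here along (-sin q, +cos q) in the lantern's x, y; its outer face, the one to push, is 4 mm off the middle on the side (-cos q, -sin q)
- door_knob (a point): centre of the small black ball knob (18 mm across) on the door's outer face, 168 mm from the hinge line and 166 mm above the table, 18 mm off the middle of the panel
- favour_box: small white gift box with ribbon, 50 x 50 x 40 mm, origin at the centre of its underside: leave it
- tumbler: clear tumbler, 76 mm across, 90 mm tall, origin at the centre of its underside: leave it
- wine_glass: clear stemmed wine glass, 80 mm across, 201 mm tall, origin at the centre of its foot: leave it
- bud_vase: green glass bud vase with one dark red bloom, 68 mm across, 200 mm tall, origin at the centre of its underside: leave it
Mind the look-alikes: they are no part of the job. There is more than one size of the coaster; the one meant has the size given above.

How it is judged:
By the outcome, as a careful person would: the job done as asked, in the order asked, and still so for the second after the job is handed in, with the robot touching nothing.
It also fails if it takes over 72 s, if anything falls off the work surface, if the arm or the gripper's body presses on something with over 40 N, if the wrist force passes 120 N, or if a joint passes its speed limit or range.

ROBOT

A 6-joint arm with a two-finger parallel gripper is mounted at the origin on the work surface. World frame = base frame: x ahead of the robot, y to its left, z up, the work surface at z = 0. Lengths are in m, angles in degrees, forces in N, time in s.
With the tool pointing down it reaches from about 0.35 to 0.775 m from the base axis. Payload 5.5 kg.
Tool frame: the origin (TCP) lies at the very end of the fingers, on their centre line; the grasp point (between the pads) lies 19 mm behind it (manip.pinch_z is the distance from the TCP to the grasp point, in m); x points along the fingers, y is the direction in which the jaws open and shut, and the axes are right-handed (so a half turn about x gives the same grasp; the last joint's range is limited). The gripper opens to 85 mm and grips with 20 to 120 N. Pads are 22 mm wide; open, the fingers measure 114 mm over their backs; the gripper's body (76 mm by 85 mm) begins 54 mm behind the grasp point. The pads swing forward as they close: fully open they stand 13 mm farther back than shut.
Start: joints at [-7.998, 17.945, 2.641, 74.691, 0, 82.002], TCP at [0.575, -0, 0.231] pointing down, gripper open.
Joint ranges: [-158.12, 158.12], [-49.38, 96.58], [-58.88, 72.47], [-126.05, 133.96], [-84.25, 85.87], [-180, 180]. Speed limits (degrees/s): [147.25, 147.25, 180, 180, 180, 180].

INTERFACE

Orientations are given as [roll, pitch, yaw] about the fixed x, y, z axes, in that order (R = Rz(yaw) Ry(pitch) Rx(roll)).
In Python, from station import manip gives the robot as it stands.
- The arm moves only by the tool move_arm, never from a script. Its argument "increments" is a list that holds one entry, the list of rows, each a list of 7 numbers: the turn, a rotation vector about the tool's x, y, z scaled (see below), then the shift along the tool's x, y, z scaled (see below), then the closure, from 0 (fully open) to 1 (shut). A call has 1 to 5 rows; each row shifts and turns the commanded pose from where the row before left it, along the tool's axes as they then stand; what a row does not reach is not made up. The controller multiplies each number of a shift by 0.15 m and each number of a turn by 180 degrees. A row lasts 1/10 s, in which the tool goes at most 50 mm and 8.59 degrees, less where a joint would pass 70% of its speed; a pose out of reach is approached as far as the arm can. A call with a number of a shift or a turn outside -1 to 1 is refused whole. A call with a gripper value outside its range is refused whole. The fingers move at their own pace and stop on an object; the grip force is fixed at half the most. Time passes only in rows, so rows that do not move let the fingers close. It gives the time, the measured TCP pose, the force and the opening at its end, in the units of the state.
- manip.observe(): the state, without advancing time (a new reading comes with each control period).
- manip.read_camera(name): name is "scene" or "side" or "wrist"; returns the picture (400x640x3 uint8, red, green, blue); there is no depth.
- manip.get_calibration(name): a dict with "fov_y" (degrees; the focal length in pixels is half the picture's height over the tangent of half this angle, whatever the lens; pixels are square), "cx", "cy" (the principal point, pixels), "k1" (the pictures are not rectified: a ray, as slopes to the right and down, at radius r is drawn at 1 + k1 r^2 times it, then the intrinsics apply), "camera_from_world" (4x4, takes a point from world to camera coordinates); the wrist camera has in their place "mount" (4x4, takes a point from camera to tool coordinates, whose origin is the TCP and whose axes are the tool frame's). Camera axes: x right, y up, looking along -z (the intrinsics and any distortion apply to the point x, -y, -z); pixel columns grow to the right and rows downward; lengths in m; the calibration is good to about 2 mm. A picture is of the moment at which its call begins: read the wrist's pose just before it. get_calibration takes no time and is no camera call.
- manip.job_done(): hands the job in, once; it reports no verdict.
Trained networks look in the newest picture that a camera, given by its name, has taken for a name from the list of things; names that differ only in an ending like _2 or _b are one class to them, and where a whole thing is asked for, a point or a joint stands for the part that bears it (a point fixed in the world has none). Each returns a list of dicts, best first, with "conf" (0 to 1); they miss things now and then, are a little off and sometimes report something else, mostly with a low value. They report only what shows in the picture. A call takes as long as a camera call. They do not tell look-alikes from the thing itself.
- manip.boxes_of(target, camera): "at" ([column, row] in pixels, amid what is visible of it).
- manip.landmark_of(target, camera): "at" ([column, row] in pixels: a listed point, or the origin of a listed thing).
The state is a dict: "time": time; "joint_pos": joint angles; "dq": joint speeds; "tau": joint torques, N m; "position": TCP position; "tcp_rot": TCP orientation; "contact_force": force on the tool from outside, world axes, zero at the start; "moment": the same for the moment, N m; "finger_gap": finger opening in m.
Only numpy, scipy, OpenCV 4.12 (cv2) and the standard library are available. Lean on these libraries where they do the work, as an engineer would, in place of code of your own. Each camera call takes 0.05 s, during which the arm holds its last target. There are 200 camera calls.

## Working session

There is one attempt and no reset: what is moved stays moved. The work goes in short steps, Python scripts to look and compute and a tool call to move; the robot and the scene stay as the last step left them, time stands still between calls to the robot, and variables do not carry over. Pictures are saved under pics/ and viewed, about 8 in all and at most 12, crops included, and the job is handed in when it is done.

Besides the shell and the picture viewer there is one more tool, called after "Request:" by a JSON object that holds its "api" and its "payload". move_arm: Moves the arm, as the interface text tells. Its arguments: {"type":"object","properties":{"increments":{"type":"array","items":{"type":"array","items":{"type":"array","items":{"type":"number","minimum":-1,"maximum":1}}}}},"required":["increments"]}

```bash
mkdir -p pics; ls
cat > h.py <<'E'
import numpy as np, cv2
from station import manip
from scipy.spatial.transform import Rotation as R
def T_tool():
    s=manip.observe(); T=np.eye(4); T[:3,:3]=R.from_euler('xyz',s['tcp_rot'],degrees=True).as_matrix(); T[:3,3]=s['position']; return T
def cam(name,T=None):
    c=manip.get_calibration(name); f=200/np.tan(np.radians(c['fov_y'])/2)
    W=np.linalg.inv(np.array(c['camera_from_world'])) if 'camera_from_world' in c else (T if T is not None else T_tool())@np.array(c['mount'])
    return c,f,W
def ray(name,px,T=None):
    c,f,W=cam(name,T); d=np.array([(px[0]-c['cx'])/f,(px[1]-c['cy'])/f]); u=d.copy()
    for _ in range(30): u=d/(1+c['k1']*(u@u))
    v=W[:3,:3]@np.array([u[0],-u[1],-1]); return W[:3,3],v
def onz(name,px,z,T=None):
    o,v=ray(name,px,T); return o+v*(z-o[2])/v[2]
def proj(name,p,T=None):
    c,f,W=cam(name,T); q=np.linalg.inv(W)@np.append(p,1); u=np.array([q[0],-q[1]])/-q[2]; u=u*(1+c['k1']*(u@u)); return u*f+[c['cx'],c['cy']]
def tri(obs):  # list of (name,px)
    A=np.zeros((3,3));b=np.zeros(3)
    for n,px in obs:
        o,v=ray(n,px); v/=np.linalg.norm(v); M=np.eye(3)-np.outer(v,v); A+=M; b+=M@o
    return np.linalg.solve(A,b)
def shot(name,fn):
    im=manip.read_camera(name); cv2.imwrite('pics/'+fn,im[:,:,::-1]); return im
E
python3 - <<'E'
from h import *
s=manip.observe(); print(s, manip.pinch_z)
for n in ('scene','side'):
    shot(n,n+'0.png'); c=manip.get_calibration(n); print(n,np.linalg.inv(np.array(c['camera_from_world'])).round(3).tolist(),c['fov_y'],c['k1'])
    for t in ['candle_ivory','candle_burgundy','candle_sage','candle_box','coaster','lantern','lantern_plate','door_hinge','door_knob','favour_box','tumbler','wine_glass','bud_vase']:
        print(n,t,[(np.round(d['at'],1).tolist(),round(d['conf'],2)) for d in manip.landmark_of(t,n)][:4])
print(manip.get_calibration('wrist'),manip.observe()['time'])
E
```

```text
pics
{'time': 0.0, 'joint_pos': array([-7.99742334e+00,  1.79891801e+01,  2.57655608e+00,  7.46916337e+01,
        1.05570046e-03,  8.20016481e+01]), 'dq': array([-0.04162506,  0.02636435, -0.04561259, -0.02136061, -0.03560973,
       -0.00517361]), 'tau': array([-2.90074182e-03, -4.80629075e+01,  2.98531097e+01,  1.95313990e-02,
       -3.83516899e-04, -4.27451073e-05]), 'position': array([5.74478593e-01, 7.99250721e-05, 2.30422019e-01]), 'tcp_rot': array([-98.57850153,  89.89573698, 171.4224261 ]), 'contact_force': array([-0.51218735,  0.62195086, -0.19776142]), 'moment': array([0.03588853, 0.00381554, 0.00376849]), 'finger_gap': 0.08555006114972419} 0.0187
scene [[-0.822, 0.54, -0.181, 0.338], [-0.569, -0.773, 0.279, 0.316], [0.011, 0.332, 0.943, 1.362], [0.0, 0.0, 0.0, 1.0]] 53.98510640782554 -0.09340431894899079
scene candle_ivory []
scene candle_burgundy []
scene candle_sage []
scene candle_box [([394.9, 120.6], 0.49)]
scene coaster [([390.9, 221.7], 0.87), ([349.0, 241.4], 0.59), ([343.9, 276.0], 0.59)]
scene lantern [([350.2, 241.1], 0.35)]
scene lantern_plate []
scene door_h
[... 788 characters left out ...]
9], 0.71), ([387.0, 183.7], 0.44)]
side door_knob [([341.7, 158.8], 0.81)]
side favour_box [([357.2, 175.1], 0.55)]
side tumbler [([387.4, 183.6], 0.66), ([289.6, 164.0], 0.41)]
side wine_glass [([454.1, 221.0], 0.56)]
side bud_vase []
{'fov_y': 63.11644999922076, 'cx': 316.99021474057446, 'cy': 197.75872227162898, 'k1': -0.001836667029391664, 'mount': array([[-5.60293651e-04,  2.94261419e-01, -9.55724805e-01,
        -1.43357906e-01],
       [ 9.99999811e-01, -7.53234958e-05, -6.09441484e-04,
        -8.83750692e-04],
       [-2.51323649e-04, -9.55724967e-01, -2.94261321e-01,
        -7.46679960e-02],
       [ 0.00000000e+00,  0.00000000e+00,  0.00000000e+00,
         1.00000000e+00]])} 1.4
```

View pics/side0.png

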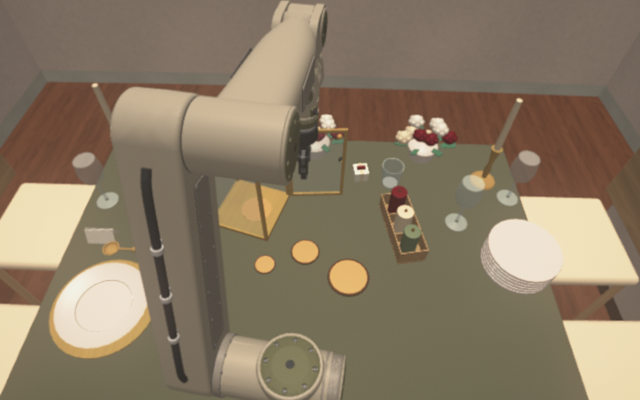

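View pics/scene0.png

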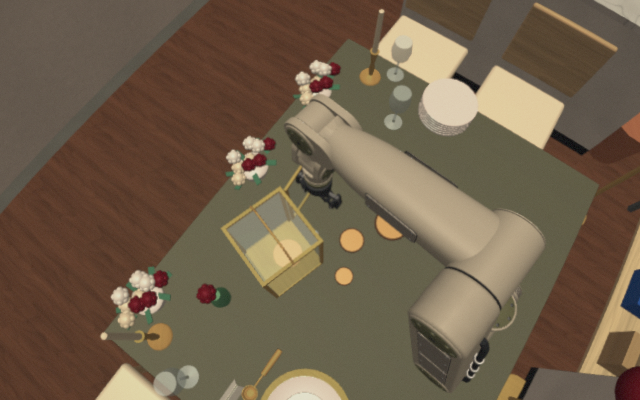

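```bash
cat > m1.py <<'E'
from h import *
im=cv2.imread('pics/side0.png')
for p in [(265,264),(305,252),(348,277)]:
    g=cv2.cvtColor(im,cv2.COLOR_BGR2HSV); m=((g[:,:,1]>110)&(g[:,:,2]>60)).astype(np.uint8)
    n,l,st,ce=cv2.connectedComponentsWithStats(m); k=l[p[1],p[0]]
    cs,_=cv2.findContours((l==k).astype(np.uint8),0,2); q=np.array([onz('side',c[0].astype(float),0.006)[:2] for c in cs[0]],np.float32)
    (c,r)=cv2.minEnclosingCircle(q); print('coaster',p,c,2*r,st[k])
for n,p in dict(ivory=(405,215),burg=(398,193),sage=(410,233)).items():
    print(n,onz('side',p,.105))
for n,p in dict(ivory=(396.7,226.4),sage=(405.4,250.2),burg=(393.2,212.2)).items():
    print('b',n,onz('side',p,.004))
print('box',onz('side',(401.2,228.9),0))
print('plate',onz('side',(257.5,209.2),.012))
for p in [(290,194),(345,193)]: print('door low',onz('side',p,.016))
for p in [(347,130)]: print('door top',onz('side',p,.31))
print('knob',onz('side',(341.7,158.8),.166)); print('hinge',onz('side',(286.9,163.9),.163), onz('scene',(289.8,206.8),.163), tri([('side',(286.9,163.9)),('scene',(289.8,206.8))]))
for p in [(215,225),(238,182),(289,195),(266,239)]: print('lant',onz('side',p,.012))
for p in [(222,229),(275,190),(323,240)]: print('lant roof',onz('scene',p,.33))
print('platescene', onz('scene',(288,252),.012))
E
python3 m1.py
python3 - <<'E'
import cv2
a=cv2.imread('pics/side0.png')
b=cv2.resize(a[120:290,200:440],None,fx=3.3,fy=3.3,interpolation=cv2.INTER_CUBIC); cv2.imwrite('pics/crop1.png',b)
E
```

```text
coaster (265, 264) (0.39050766825675964, 0.11508163064718246) 0.06357552111148834 [254 255  21  19 297]
coaster (305, 252) (0.4391031563282013, -0.00635337270796299) 0.08881569653749466 [291 240  28  24 537]
coaster (348, 277) (0.35551008582115173, -0.1384330540895462) 0.1218324825167656 [ 328  259   41   37 1161]
ivory [ 0.51559828 -0.30913655  0.105     ]
burg [ 0.60204863 -0.29594951  0.105     ]
sage [ 0.44982334 -0.31704072  0.105     ]
b ivory [ 0.54383664 -0.30223858  0.004     ]
b sage [ 0.45332403 -0.32132303  0.004     ]
b burg [ 0.60177133 -0.29580255  0.004     ]
box [ 0.53712458 -0.31701497  0.        ]
plate [0.59335949 0.15830535 0.012     ]
door low [0.65914205 0.05421704 0.016     ]
door low [ 0.66999974 -0.1340602   0.016     ]
door top [ 0.66259345 -0.12190297  0.31      ]
knob [ 0.68677016 -0.11470404  0.166     ]
hinge [0.6610286  0.05816394 0.163     ] [0.64851136 0.05391313 0.163     ] [0.64451664 0.05688163 0.17989945]
lant [0.52475058 0.28813552 0.012     ]
lant [0.710603   0.24041593 0.012     ]
lant [0.65787612 0.05772181 0.012     ]
lant [0.47642971 0.1179903  0.012     ]
lant roof [0.71914122 0.24756618 0.33      ]
lant roof [0.66887506 0.07427489 0.33      ]
lant roof [0.47622029 0.11489685 0.33      ]
platescene [0.59440122 0.15790499 0.012     ]
```

View pics/crop1.png

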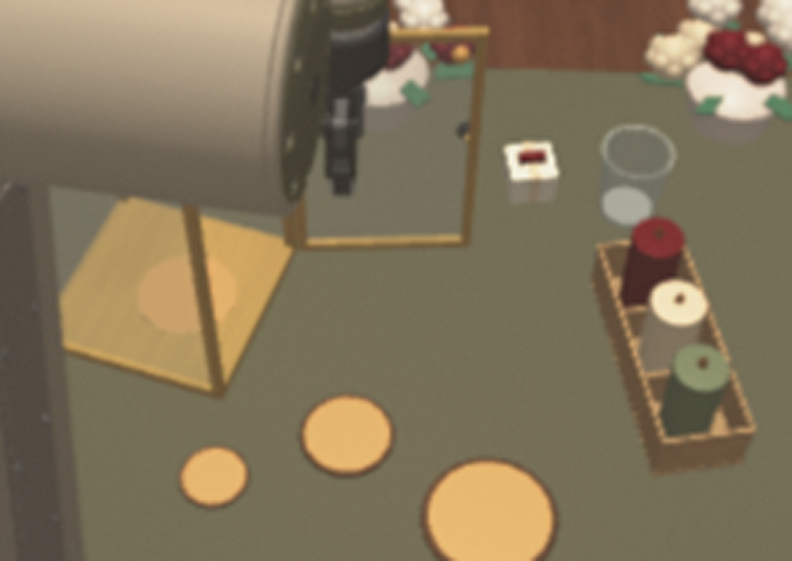

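```bash
cat >> h.py <<'E'
def Rdown(ydeg):
    y=np.array([np.cos(np.radians(ydeg)),np.sin(np.radians(ydeg)),0]); x=np.array([0,0,-1.]); return np.c_[x,y,np.cross(x,y)]
def plan(p,Rt,step=.05,rot=8.5,T=None,show=True):
    """rows from T (measured pose default) to p,Rt: turn about const axis, straight line"""
    T=T_tool() if T is None else T; p=np.array(p,float)
    rv=R.from_matrix(T[:3,:3].T@Rt).as_rotvec(); d=p-T[:3,3]
    n=max(1,int(np.ceil(np.linalg.norm(d)/step)),int(np.ceil(np.degrees(np.linalg.norm(rv))/rot)))
    out=[]
    for i in range(n):
        Rc=T[:3,:3]@R.from_rotvec(rv*i/n).as_matrix()
        out.append(np.r_[np.degrees(rv)/n/180,Rc.T@d/n/.15].round(3).tolist())
    if show:
        print(n,'rows; dist',np.linalg.norm(d).round(4),'rot',np.degrees(rv).round(2))
        for r in out: print(r)
    return out
E
python3 - <<'E'
from h import *
T=T_tool(); print(T.round(3))
for y in (98,-82):
    plan([.525,-.307,.22],Rdown(y))
E
```

```text
[[ 0.     1.     0.     0.575]
 [-0.     0.    -1.    -0.   ]
 [-1.     0.     0.     0.231]
 [ 0.     0.     0.     1.   ]]
12 rows; dist 0.3112 rot [-9.8e+01  1.0e-02 -0.0e+00]
[-0.045, 0.0, -0.0, 0.006, -0.028, 0.171]
[-0.045, 0.0, -0.0, 0.006, -0.052, 0.165]
[-0.045, 0.0, -0.0, 0.006, -0.075, 0.156]
[-0.045, 0.0, -0.0, 0.006, -0.096, 0.144]
[-0.045, 0.0, -0.0, 0.006, -0.115, 0.129]
[-0.045, 0.0, -0.0, 0.006, -0.133, 0.111]
[-0.045, 0.0, -0.0, 0.006, -0.147, 0.091]
[-0.045, 0.0, -0.0, 0.006, -0.158, 0.069]
[-0.045, 0.0, -0.0, 0.006, -0.167, 0.046]
[-0.045, 0.0, -0.0, 0.006, -0.171, 0.022]
[-0.045, 0.0, -0.0, 0.006, -0.173, -0.003]
[-0.045, 0.0, -0.0, 0.006, -0.171, -0.027]
10 rows; dist 0.3112 rot [ 8.2e+01 -0.0e+00 -1.0e-02]
[0.046, -0.0, -0.0, 0.008, -0.033, 0.205]
[0.046, -0.0, -0.0, 0.008, -0.004, 0.207]
[0.046, -0.0, -0.0, 0.008, 0.026, 0.206]
[0.046, -0.0, -0.0, 0.008, 0.055, 0.2]
[0.046, -0.0, -0.0, 0.008, 0.083, 0.19]
[0.046, -0.0, -0.0, 0.008, 0.109, 0.176]
[0.046, -0.0, -0.0, 0.008, 0.133, 0.159]
[0.046, -0.0, -0.0, 0.008, 0.154, 0.138]
[0.046, -0.0, -0.0, 0.008, 0.173, 0.115]
[0.046, -0.0, -0.0, 0.008, 0.187, 0.089]
```

Request:
{"api": "move_arm", "payload": {"increments": [[[-0.045, 0, 0, 0.006, -0.028, 0.171, 0], [-0.045, 0, 0, 0.006, -0.052, 0.165, 0], [-0.045, 0, 0, 0.006, -0.075, 0.156, 0], [-0.045, 0, 0, 0.006, -0.096, 0.144, 0], [-0.045, 0, 0, 0.006, -0.115, 0.129, 0]]]}}

```text
time: 1.9
position: [0.5537, -0.129, 0.2268]
tcp_rot: [36.2, 90.0, -12.9]
contact_force: [0.6, 0.4, 0.7]
finger_gap: 0.0854
```

Request:
{"api": "move_arm", "payload": {"increments": [[[-0.045, 0, 0, 0.006, -0.133, 0.111, 0], [-0.045, 0, 0, 0.006, -0.147, 0.091, 0], [-0.045, 0, 0, 0.006, -0.158, 0.069, 0], [-0.045, 0, 0, 0.006, -0.167, 0.046, 0], [-0.045, 0, 0, 0.006, -0.171, 0.022, 0]]]}}

```text
time: 2.4
position: [0.5318, -0.2569, 0.2223]
tcp_rot: [-3.5, 90.0, -12.1]
contact_force: [-0.3, 0.4, -1.0]
finger_gap: 0.0856
```

Request:
{"api": "move_arm", "payload": {"increments": [[[-0.045, 0, 0, 0.006, -0.173, -0.003, 0], [-0.045, 0, 0, 0.006, -0.171, -0.027, 0], [0, 0, 0, 0, 0, 0, 0]]]}}

```text
time: 2.7
position: [0.5225, -0.31, 0.22]
tcp_rot: [-102.6, 89.9, -95.5]
contact_force: [-0.3, -0.4, 0.3]
finger_gap: 0.0853
```

```bash
cat > m2.py <<'E'
from h import *
T=T_tool(); print(T.round(3).tolist()); a=shot('wrist','w1.png'); s=shot('side','side1.png'); c=shot('scene','scene1.png')
for t,z in [('candle_ivory',.004),('candle_burgundy',.004),('candle_sage',.004),('candle_box',0)]:
    for d in manip.landmark_of(t,'wrist')[:2]: print('w',t,np.round(d['at'],1),round(d['conf'],2),onz('wrist',d['at'],z,T).round(4))
for n in ('side','scene'):
  for t,z in [('lantern_plate',.012),('door_hinge',.163),('door_knob',.166),('lantern',0),('tumbler',0),('wine_glass',0),('favour_box',0),('coaster',0)]:
    for d in manip.landmark_of(t,n)[:3]: print(n,t,np.round(d['at'],1),round(d['conf'],2),onz(n,d['at'],z).round(4))
v=np.hstack([cv2.resize(a[:,:,::-1],(400,250)),cv2.resize(c[80:330,180:580,::-1],(400,250))])
v2=np.zeros((300,800,3),np.uint8); v2[:]=cv2.resize(s[110:290,160:640,::-1],(800,300))
cv2.imwrite('pics/v1.png',np.vstack([v,v2]))
E
python3 m2.py
```

```text
[[-0.0, -0.124, 0.992, 0.522], [-0.001, 0.992, 0.124, -0.31], [-1.0, -0.001, -0.0, 0.22], [0.0, 0.0, 0.0, 1.0]]
w candle_ivory [321.7 168.1] 0.98 [ 0.5218 -0.3053  0.004 ]
w candle_burgundy [319.7 241.1] 0.72 [ 0.6108 -0.2962  0.004 ]
w candle_sage [318.8 105.5] 0.74 [ 0.455  -0.3171  0.004 ]
side door_hinge [288.6 165.5] 0.67 [0.6543 0.0523 0.163 ]
side door_hinge [396.6 229.8] 0.41 [ 0.4197 -0.2655  0.163 ]
side lantern [305.9 251.7] 0.29 [ 0.4411 -0.0093  0.    ]
side tumbler [385.1 182.7] 0.77 [ 0.7358 -0.2792  0.    ]
side tumbler [361.2 175.8] 0.54 [ 0.7658 -0.195   0.    ]
side wine_glass [456.5 221.2] 0.56 [ 0.5739 -0.5059  0.    ]
side favour_box [359.1 175.9] 0.45 [ 0.7651 -0.1874  0.    ]
side coaster [305.9 249.1] 0.81 [ 0.4506 -0.0089  0.    ]
side coaster [351.3 278. ] 0.74 [ 0.3534 -0.1491  0.    ]
side coaster [191.4 186.4] 0.46 [0.695  0.4042 0.    ]
scene door_hinge [291.6 208.8] 0.65 [0.6398 0.056  0.163 ]
scene door_knob [306.5 162.5] 0.9 [ 0.6946 -0.1024  0.166 ]
scene door_knob [329.8 137.6] 0.36 [ 0.6839 -0.224   0.166 ]
scene tumbler [327.7 139.9] 0.91 [ 0.7329 -0.2859  0.    ]
scene wine_glass [393.  119.7] 0.56 [ 0.5713 -0.5108  0.    ]
scene favour_box [306.4 153.1] 0.65 [ 0.7676 -0.1923 -0.    ]
scene coaster [342.8 275.1] 0.84 [0.3933 0.1136 0.    ]
scene coaster [393.3 223.6] 0.8 [ 0.3465 -0.1438  0.    ]
scene coaster [353.5 241.3] 0.79 [ 0.4289 -0.0072  0.    ]
```

View pics/v1.png

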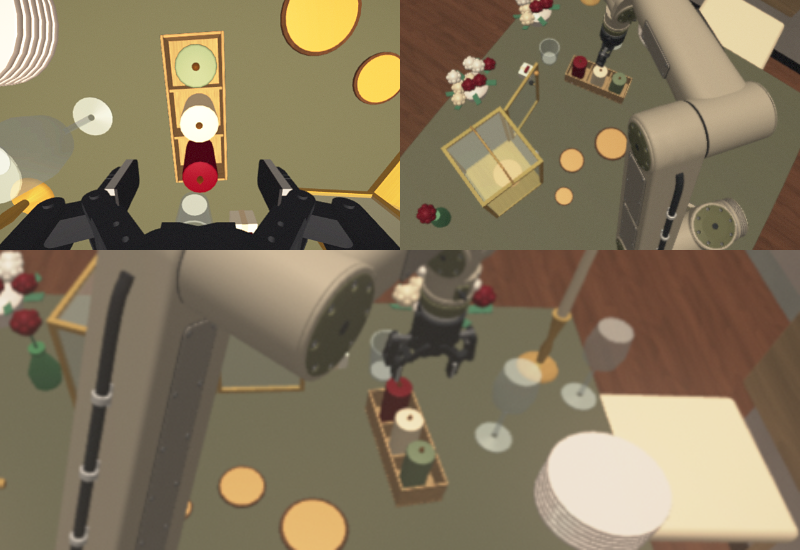

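```bash
cat > m3.py <<'E'
from h import *
T=np.eye(4); T[:3,:3]=[[0,-.124,.992],[-.001,.992,.124],[-1,-.001,0]]; T[:3,3]=[.5225,-.31,.22]
im=cv2.imread('pics/w1.png'); g=cv2.cvtColor(im,cv2.COLOR_BGR2HSV)
def blob(mask,p):
    n,l,st,ce=cv2.connectedComponentsWithStats(mask.astype(np.uint8)); k=l[p[1],p[0]]
    cs,_=cv2.findContours((l==k).astype(np.uint8),0,2); q=np.array([onz('wrist',c[0].astype(float),.109,T)[:2] for c in cs[0]],np.float32)
    c,r=cv2.minEnclosingCircle(q); print(p,g[p[1],p[0]],st[k],ce[k].round(1),np.round(c,4),round(2*r,4))
for p in [(332,200),(335,90),(335,283)]:
    h=g[p[1],p[0]].astype(int); m=(abs(g[:,:,0].astype(int)-h[0])<12)&(abs(g[:,:,1].astype(int)-h[1])<40)&(abs(g[:,:,2].astype(int)-h[2])<35); blob(m,p)
print('flame',onz('wrist',(318,201),.124,T))
# box edges at z=.06
for p in [(258,58),(355,52),(284,291),(363,283)]: print('boxcorner',p,onz('wrist',p,.06,T).round(4))
E
python3 m3.py
```

```text
(332, 200) [ 30  12 255] [ 288  169   61   58 2642] [318.3 197.5] [ 0.5253 -0.3089] 0.0499
(335, 90) [ 33  75 217] [ 281   72   65   68 3281] [312.8 105.3] [ 0.454  -0.3224] 0.0496
(335, 283) [176 222 183] [ 292  259   56   49 1991] [319.7 282.5] [ 0.6038 -0.2979] 0.05
flame [ 0.52287237 -0.30956779  0.124     ]
boxcorner (258, 58) [ 0.4213 -0.3744  0.06  ]
boxcorner (355, 52) [ 0.4062 -0.2922  0.06  ]
boxcorner (284, 291) [ 0.6478 -0.3303  0.06  ]
boxcorner (363, 283) [ 0.6277 -0.2482  0.06  ]
```

```bash
python3 -c "
from h import *
plan([.525,-.309,.068],Rdown(100),step=.0305)"
```

```text
6 rows; dist 0.1525 rot [-2.81  0.01 -0.  ]
[-0.003, 0.0, -0.0, 0.169, -0.002, 0.002]
[-0.003, 0.0, -0.0, 0.169, -0.002, 0.002]
[-0.003, 0.0, -0.0, 0.169, -0.002, 0.002]
[-0.003, 0.0, -0.0, 0.169, -0.002, 0.002]
[-0.003, 0.0, -0.0, 0.169, -0.003, 0.002]
[-0.003, 0.0, -0.0, 0.169, -0.003, 0.002]
```

Request:
{"api": "move_arm", "payload": {"increments": [[[-0.003, 0, 0, 0.169, -0.002, 0.002, 0], [-0.003, 0, 0, 0.169, -0.002, 0.002, 0], [-0.003, 0, 0, 0.169, -0.002, 0.002, 0], [-0.003, 0, 0, 0.169, -0.002, 0.002, 0], [-0.003, 0, 0, 0.169, -0.002, 0.002, 0]]]}}

```text
time: 4.35
position: [0.5248, -0.3083, 0.0929]
tcp_rot: [-39.5, 90.0, -29.6]
contact_force: [0.1, 0.1, 0.3]
finger_gap: 0.0852
```

Request:
{"api": "move_arm", "payload": {"increments": [[[-0.003, 0, 0, 0.169, -0.002, 0.002, 0], [0, 0, 0, 0, 0, 0, 0]]]}}

```text
time: 4.55
position: [0.5228, -0.3067, 0.0648]
tcp_rot: [131.1, 89.6, 141.5]
contact_force: [0.3, 0.2, 0.3]
finger_gap: 0.0854
```

Request:
{"api": "move_arm", "payload": {"increments": [[[0, 0, 0, 0, 0, 0, 1], [0, 0, 0, 0, 0, 0, 1], [0, 0, 0, 0, 0, 0, 1], [0, 0, 0, 0, 0, 0, 1], [0, 0, 0, 0, 0, 0, 1]]]}}

```text
time: 5.05
position: [0.5263, -0.3092, 0.0705]
tcp_rot: [-44.6, 89.8, -34.2]
contact_force: [0.0, 1.2, 6.3]
finger_gap: 0.0509
```

```bash
python3 -c "
from h import *
s=manip.observe(); print(s['time'],s['position'],s['contact_force'],s['finger_gap']); print(T_tool().round(3))
manip.read_camera('side')
s=manip.observe(); print(s['time'],s['position'],s['contact_force'],s['finger_gap'])"
```

```text
5.05 [ 0.52632299 -0.30921405  0.07052633] [0.04337348 1.24304967 6.25310088] 0.0509089469357011
[[ 0.003 -0.181  0.983  0.526]
 [-0.002  0.983  0.181 -0.309]
 [-1.    -0.003  0.003  0.071]
 [ 0.     0.     0.     1.   ]]
5.1 [ 0.5263006  -0.30918663  0.07053002] [-1.00769451  1.51393748  6.22087659] 0.05079766551154681
```

Run:
```python
from h import *
def fit(n,f,p,z):
    im=cv2.imread('pics/'+f); g=cv2.cvtColor(im,cv2.COLOR_BGR2HSV); m=((g[:,:,1]>110)&(g[:,:,2]>60)).astype(np.uint8)
    N,l,st,ce=cv2.connectedComponentsWithStats(m); k=l[p[1],p[0]]
    cs,_=cv2.findContours((l==k).astype(np.uint8),0,2); q=np.array([onz(n,c[0].astype(float),z)[:2] for c in cs[0]],np.float32)
    c,r=cv2.minEnclosingCircle(q); print(n,p,np.round(c,4),2*r)
fit('scene','scene1.png',(352,240),.006); fit('side','side1.png',(305,251),.006)
T=T_tool(); p=T[:3,3]+[0,0,.11]
plan(p,T[:3,:3],step=.03)
T[:3,3]=p; plan([.437,-.006,.20],Rdown(163),step=.045,T=T)
```

```text
scene (352, 240) [ 0.4383 -0.0059] 0.08714330941438675
side (305, 251) [ 0.4393 -0.0067] 0.08822091668844223
4 rows; dist 0.11 rot [0. 0. 0.]
[0.0, 0.0, 0.0, -0.183, -0.0, 0.0]
[0.0, 0.0, 0.0, -0.183, -0.0, 0.0]
[0.0, 0.0, 0.0, -0.183, -0.0, 0.0]
[0.0, 0.0, 0.0, -0.183, -0.0, 0.0]
8 rows; dist 0.3167 rot [-6.255e+01  6.000e-02  2.200e-01]
[-0.043, 0.0, 0.0, -0.017, 0.262, -0.027]
[-0.043, 0.0, 0.0, -0.017, 0.263, 0.009]
[-0.043, 0.0, 0.0, -0.017, 0.26, 0.044]
[-0.043, 0.0, 0.0, -0.017, 0.251, 0.079]
[-0.043, 0.0, 0.0, -0.017, 0.238, 0.113]
[-0.043, 0.0, 0.0, -0.016, 0.221, 0.144]
[-0.043, 0.0, 0.0, -0.016, 0.199, 0.173]
[-0.043, 0.0, 0.0, -0.016, 0.174, 0.198]
```

Request:
{"api": "move_arm", "payload": {"increments": [[[0, 0, 0, -0.08, 0, 0, 1], [0, 0, 0, -0.15, 0, 0, 1], [0, 0, 0, -0.18, 0, 0, 1], [0, 0, 0, -0.18, 0, 0, 1], [0, 0, 0, -0.15, 0, 0, 1]]]}}

```text
time: 5.6
position: [0.525, -0.3085, 0.1814]
tcp_rot: [-56.6, 90.0, -46.2]
contact_force: [0.7, -0.6, -3.5]
finger_gap: 0.0508
```

Request:
{"api": "move_arm", "payload": {"increments": [[[-0.043, 0, 0, -0.017, 0.262, -0.027, 1], [-0.043, 0, 0, -0.017, 0.263, 0.009, 1], [-0.043, 0, 0, -0.017, 0.26, 0.044, 1], [-0.043, 0, 0, -0.017, 0.251, 0.079, 1], [-0.043, 0, 0, -0.017, 0.238, 0.113, 1]]]}}

```text
time: 6.1
position: [0.4689, -0.1174, 0.1927]
tcp_rot: [73.9, 90.0, 123.3]
contact_force: [0.3, -0.1, -2.8]
finger_gap: 0.0508
```

Request:
{"api": "move_arm", "payload": {"increments": [[[-0.043, 0, 0, -0.016, 0.221, 0.144, 1], [-0.043, 0, 0, -0.016, 0.199, 0.173, 1], [-0.043, 0, 0, -0.016, 0.174, 0.198, 1], [0, 0, 0, 0, 0, 0, 1], [0, 0, 0, 0, 0, 0, 1]]]}}

```text
time: 6.6
position: [0.4372, -0.0041, 0.2]
tcp_rot: [-107.5, 89.9, -35.1]
contact_force: [0.2, -0.7, -4.0]
finger_gap: 0.0507
```

Run:
```python
from h import *
a=shot('wrist','w2.png'); s=shot('side','side2.png'); c=shot('scene','scene2.png')
T=T_tool(); print(T.round(4)); s0=manip.observe(); print(s0['contact_force'],s0['moment'],s0['finger_gap'])
plan([.439,-.006,.085],Rdown(163),step=.03)
for n in ('side','scene'):
  for t,z in [('lantern_plate',.012),('door_hinge',.163),('door_knob',.166),('candle_ivory',.13)]:
    for d in manip.landmark_of(t,n)[:3]: print(n,t,np.round(d['at'],1),round(d['conf'],2),onz(n,d['at'],z).round(4))
v=np.hstack([cv2.resize(a[:,:,::-1],(400,250)),cv2.resize(c[80:330,180:580,::-1],(400,250))])
cv2.imwrite('pics/v2.png',np.vstack([v,cv2.resize(s[110:300,160:640,::-1],(800,317))]))
```

```text
[[ 4.000e-04 -9.524e-01  3.048e-01  4.378e-01]
 [-4.000e-04  3.048e-01  9.524e-01 -5.600e-03]
 [-1.000e+00 -5.000e-04 -3.000e-04  1.995e-01]
 [ 0.000e+00  0.000e+00  0.000e+00  1.000e+00]]
[ 0.77520137 -0.50713506 -3.36302191] [-0.02416455  0.01875585  0.01304516] 0.050738206862567074
4 rows; dist 0.1145 rot [-0.75 -0.02  0.03]
[-0.001, -0.0, 0.0, 0.191, -0.002, 0.0]
[-0.001, -0.0, 0.0, 0.191, -0.002, 0.0]
[-0.001, -0.0, 0.0, 0.191, -0.002, 0.0]
[-0.001, -0.0, 0.0, 0.191, -0.002, -0.0]
side door_knob [341.5 160.9] 0.72 [ 0.6775 -0.114   0.166 ]
side candle_ivory [301.6 227.1] 0.67 [0.4436 0.0017 0.13  ]
side candle_ivory [341.8 161.5] 0.62 [ 0.7095 -0.1172  0.13  ]
scene door_hinge [287.9 205.7] 0.87 [0.6557 0.0544 0.163 ]
scene door_knob [309.4 161.5] 0.56 [ 0.6888 -0.1109  0.166 ]
scene candle_ivory [355.7 231. ] 0.5 [ 0.4332 -0.0089  0.13  ]
```

View pics/v2.png

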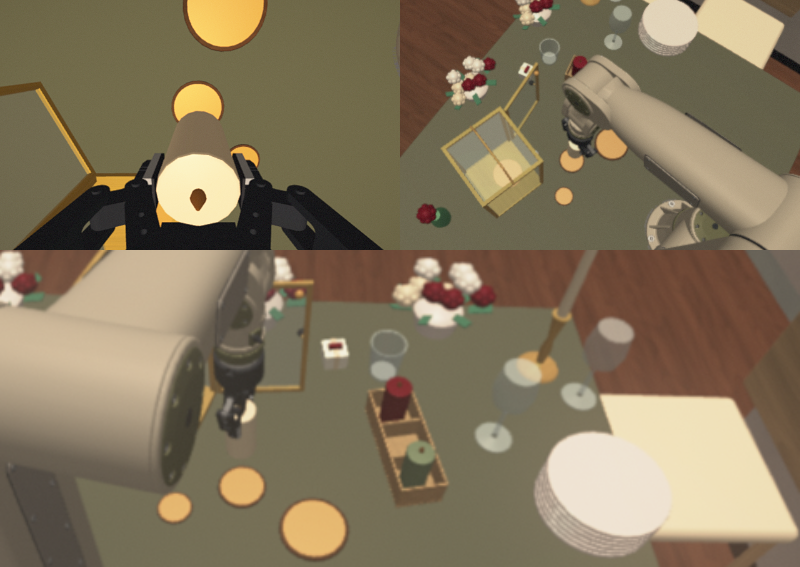

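Request:
{"api": "move_arm", "payload": {"increments": [[[-0.001, 0, 0, 0.13, -0.002, 0, 1], [-0.001, 0, 0, 0.19, -0.002, 0, 1], [-0.001, 0, 0, 0.19, -0.002, 0, 1], [-0.001, 0, 0, 0.19, -0.002, 0, 1], [0, 0, 0, 0.09, 0, 0, 1]]]}}

```text
time: 7.65
position: [0.4369, -0.0049, 0.0786]
tcp_rot: [95.8, 89.8, 168.9]
contact_force: [-0.8, 0.0, -2.8]
finger_gap: 0.0508
```

Request:
{"api": "move_arm", "payload": {"increments": [[[0, 0, 0, 0.01, 0, 0, 1], [0, 0, 0, 0.01, 0, 0, 1], [0, 0, 0, 0.01, 0, 0, 1]]]}}

```text
time: 7.95
position: [0.4396, -0.0053, 0.0773]
tcp_rot: [-84.2, 89.9, -11.1]
contact_force: [0.4, -0.8, -3.1]
finger_gap: 0.0512
```

Request:
{"api": "move_arm", "payload": {"increments": [[[0, 0, 0, 0.01, 0, 0, 1], [0, 0, 0, 0.01, 0, 0, 1], [0, 0, 0, 0, 0, 0, 1]]]}}

```text
time: 8.25
position: [0.4387, -0.0051, 0.0736]
tcp_rot: [-85.6, 90.0, -12.5]
contact_force: [-0.5, -0.1, -2.6]
finger_gap: 0.0509
```

Request:
{"api": "move_arm", "payload": {"increments": [[[0, 0, 0, 0.008, 0, 0, 1], [0, 0, 0, 0, 0, 0, 1]]]}}

```text
time: 8.45
position: [0.4388, -0.0052, 0.0725]
tcp_rot: [-88.4, 90.0, -15.3]
contact_force: [-1.1, -0.3, 1.8]
finger_gap: 0.0507
```

```bash
cat >> h.py <<'E'
def Rlean(yaw,lean=45):
    a,l=np.radians(yaw),np.radians(lean); u=np.array([np.cos(a),np.sin(a),0]); k=np.array([0,0,1.]); x=u*np.sin(l)-k*np.cos(l); y=np.cross(k,u); return np.c_[x,y,np.cross(x,y)]
E
python3 - <<'E'
from h import *
T=T_tool(); print(T.round(3)); T[2,3]=.195
Rl=Rlean(73); g=np.array([.4388,-.0055,.081]); pre=g-.085*Rl[:,0]; print(pre,Rl)
plan(pre,Rl,T=T,rot=7)
T[:3,:3]=Rl;T[:3,3]=pre; plan(g+.0187*Rl[:,0],Rl,T=T,step=.03)
E
```

```text
[[ 0.001 -0.957  0.291  0.439]
 [-0.     0.291  0.957 -0.005]
 [-1.    -0.001  0.     0.073]
 [ 0.     0.     0.     1.   ]]
[ 0.42122727 -0.06297781  0.14110408] [[ 0.20673802 -0.95630476  0.20673802]
 [ 0.67620958  0.2923717   0.67620958]
 [-0.70710678  0.          0.70710678]]
7 rows; dist 0.081 rot [ 9.0e-02 -4.5e+01  1.0e-02]
[0.0, -0.036, 0.0, 0.051, -0.0, -0.058]
[0.0, -0.036, 0.0, 0.045, -0.0, -0.063]
[0.0, -0.036, 0.0, 0.037, -0.0, -0.068]
[0.0, -0.036, 0.0, 0.029, -0.0, -0.071]
[0.0, -0.036, 0.0, 0.021, -0.0, -0.074]
[0.0, -0.036, 0.0, 0.013, -0.0, -0.076]
[0.0, -0.036, 0.0, 0.004, -0.0, -0.077]
4 rows; dist 0.1037 rot [0. 0. 0.]
[0.0, 0.0, 0.0, 0.173, -0.0, -0.0]
[0.0, 0.0, 0.0, 0.173, -0.0, -0.0]
[0.0, 0.0, 0.0, 0.173, -0.0, -0.0]
[0.0, 0.0, 0.0, 0.173, -0.0, -0.0]
```

Request:
{"api": "move_arm", "payload": {"increments": [[[0, 0, 0, 0, 0, 0, 0], [0, 0, 0, 0, 0, 0, 0], [0, 0, 0, 0, 0, 0, 0], [0, 0, 0, 0, 0, 0, 0]]]}}

```text
time: 8.85
position: [0.4387, -0.0051, 0.0722]
tcp_rot: [-86.7, 90.0, -13.6]
contact_force: [-0.4, -0.3, -0.1]
finger_gap: 0.0855
```

Request:
{"api": "move_arm", "payload": {"increments": [[[0, 0, 0, -0.06, 0, 0, 0], [0, 0, 0, -0.16, 0, 0, 0], [0, 0, 0, -0.2, 0, 0, 0], [0, 0, 0, -0.2, 0, 0, 0], [0, 0, 0, -0.2, 0, 0, 0]]]}}

```text
time: 9.35
position: [0.4384, -0.005, 0.197]
tcp_rot: [-81.9, 90.0, -8.9]
contact_force: [0.3, 0.5, -0.8]
finger_gap: 0.0857
```

Request:
{"api": "move_arm", "payload": {"increments": [[[0, -0.036, 0, 0.051, 0, -0.058, 0], [0, -0.036, 0, 0.045, 0, -0.063, 0], [0, -0.036, 0, 0.037, 0, -0.068, 0], [0, -0.036, 0, 0.029, 0, -0.071, 0], [0, -0.036, 0, 0.021, 0, -0.074, 0]]]}}

```text
time: 9.85
position: [0.4265, -0.0473, 0.158]
tcp_rot: [-0.5, 57.4, 72.7]
contact_force: [-0.3, -0.5, -1.0]
finger_gap: 0.0857
```

Request:
{"api": "move_arm", "payload": {"increments": [[[0, -0.036, 0, 0.013, 0, -0.076, 0], [0, -0.036, 0, 0.004, 0, -0.077, 0], [0, 0, 0, 0, 0, 0, 0]]]}}

```text
time: 10.15
position: [0.4201, -0.065, 0.1384]
tcp_rot: [0.6, 44.4, 73.2]
contact_force: [-1.0, 0.8, 0.7]
finger_gap: 0.0853
```

```bash
cat > m4.py <<'E'
from h import *
T=T_tool(); print(T.round(4)); a=shot('wrist','w3.png'); s=shot('side','side3.png'); c=shot('scene','scene3.png')
print(manip.observe()['joint_pos'].round(1))
for t,z in [('lantern_plate',.012),('door_hinge',.163),('candle_ivory',.006),('lantern',0),('coaster',0),('door_knob',.166)]:
    for d in manip.landmark_of(t,'wrist')[:2]: print('w',t,np.round(d['at'],1),round(d['conf'],2),onz('wrist',d['at'],z,T).round(4))
for n in ('side','scene'):
  for t,z in [('lantern_plate',.012),('candle_ivory',.006)]:
    for d in manip.landmark_of(t,n)[:3]: print(n,t,np.round(d['at'],1),round(d['conf'],2),onz(n,d['at'],z).round(4))
v=np.hstack([cv2.resize(c[80:330,180:580,::-1],(400,250)),cv2.resize(s[110:300,160:464,::-1],(400,250))])
cv2.imwrite('pics/v3.png',np.vstack([v,cv2.resize(a[:,:,::-1],(560,350))[:, :].copy() if 0 else np.hstack([cv2.resize(a[:,:,::-1],(544,340)),np.zeros((340,256,3),np.uint8)])]))
E
python3 m4.py
```

```text
[[ 0.2068 -0.9552  0.2116  0.4201]
 [ 0.6842  0.2958  0.6667 -0.065 ]
 [-0.6994  0.0069  0.7147  0.1384]
 [ 0.      0.      0.      1.    ]]
[ -46.9   19.2  -24.8   72.8   38.  -129.4]
w lantern_plate [248.8 226.4] 0.73 [0.5883 0.1622 0.012 ]
w candle_ivory [316.4 128. ] 0.93 [ 0.4378 -0.0041  0.006 ]
w lantern [248.1 227.5] 0.57 [0.6062 0.1918 0.    ]
w coaster [392.  181.3] 0.72 [0.3859 0.1177 0.    ]
side candle_ivory [302.4 249.4] 0.88 [0.4454 0.0017 0.006 ]
scene candle_ivory [352.6 239. ] 0.7 [ 0.4357 -0.0109  0.006 ]
```

View pics/v3.png

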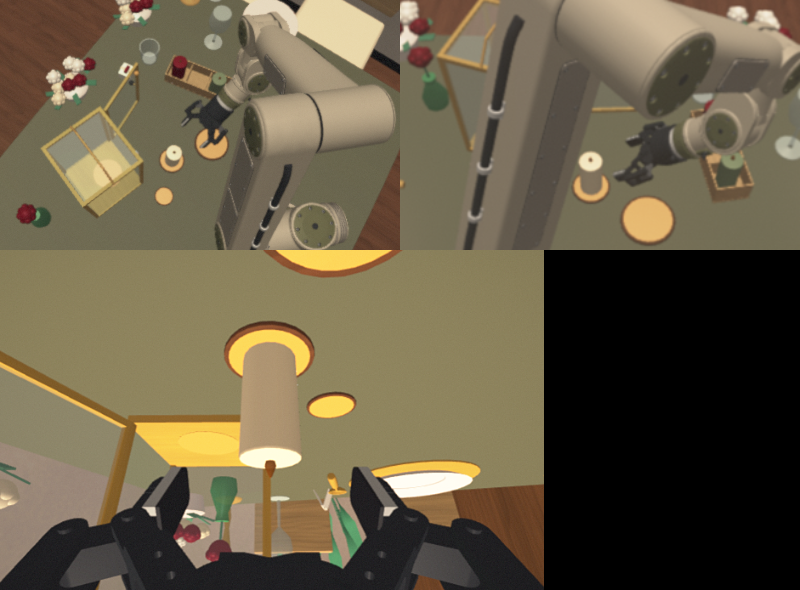

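Run:
```python
from h import *
T=np.eye(4); T[:3,:3]=[[0.2068,-0.9552,0.2116],[0.6842,0.2958,0.6667],[-0.6994,0.0069,0.7147]]; T[:3,3]=[.4201,-.065,.1384]
im=cv2.imread('pics/w3.png'); g=cv2.cvtColor(im,cv2.COLOR_BGR2HSV)
# front edge: first gold row per column
P=[]
for c in range(170,278,8):
    col=(g[150:260,c,1]>150)&(g[150:260,c,2]>90); r=150+np.argmax(col); P.append(onz('wrist',(c,r),.012,T)[:2]); 
P=np.array(P); print(P[[0,-1]].round(4)); d=np.linalg.svd(P-P.mean(0))[2][0]; print('front dir',np.degrees(np.arctan2(d[1],d[0]))%180-90, P.mean(0))
for p in [(156,196),(133*1.176,172*1.176)]: print(onz('wrist',p,.012,T))
# plate ellipse
print(g[225,248],g[225,190],g[205,248])
m=((abs(g[:,:,0].astype(int)-int(g[225,248,0]))<4)&(g[:,:,2]>=int(g[225,248,2])-12)&(g[:,:,1]<int(g[225,248,1])+15)).astype(np.uint8)
cv2.imwrite('pics/crop4.png',cv2.resize(im[180:300,130:330],None,fx=4,fy=4,interpolation=cv2.INTER_CUBIC))
# door edges
```

```text
[[0.6289 0.0504]
 [0.5157 0.0844]]
front dir 73.4796998635311 [0.57215609 0.06727801]
[0.64564696 0.04760783 0.012     ]
[0.65659315 0.06092616 0.012     ]
[ 23 166 253] [ 23 174 250] [ 22 176 249]
```

View pics/crop4.png

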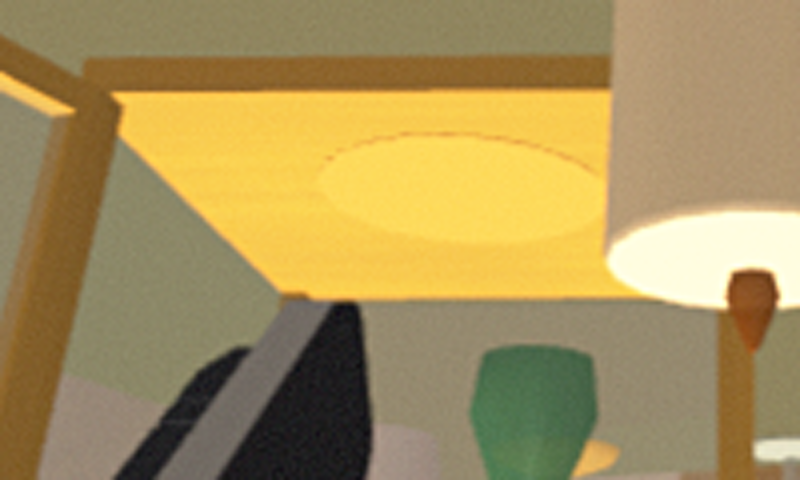

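Run:
```python
from h import *
T=np.eye(4); T[:3,:3]=[[0.2068,-0.9552,0.2116],[0.6842,0.2958,0.6667],[-0.6994,0.0069,0.7147]]; T[:3,3]=[.4201,-.065,.1384]
w=lambda p,z=.012: onz('wrist',(130+p[0]/4,180+p[1]/4),z,T)[:2]
E=np.array([w(p) for p in [(318,180),(345,148),(390,136),(440,132),(500,138),(560,153),(600,172),(340,212),(390,232),(440,241),(480,243),(540,238)]])
A=np.c_[2*E,np.ones(len(E))]; s=np.linalg.lstsq(A,(E**2).sum(1),rcond=None)[0]; print('plate',s[:2],np.sqrt(s[2]+s[:2]@s[:2]))
a,b=w((120,91)),w((605,90)); print('front top',a,b,np.degrees(np.arctan2(*(b-a)[::-1]))-90)
a,b=w((90,57),0),w((605,56),0); print('front bottom',a,b,np.degrees(np.arctan2(*(b-a)[::-1]))-90)
a,b=w((285,295)),w((650,297)); print('back',a,b,np.degrees(np.arctan2(*(b-a)[::-1]))-90)
a=w((115,108)); b=w((285,295)); print('side',np.degrees(np.arctan2(*(b-a)[::-1])))
u=np.array([np.cos(np.radians(73.5)),np.sin(np.radians(73.5))]); print('doorway plane at u=',w((300,90))@u,'plate u',s[:2]@u)
plan([.4385,-.0045,.081]+.0187*Rlean(73.5)[:,0],Rlean(73.5),step=.03)
```

```text
plate [0.59479981 0.1679019 ] 0.051623663200011445
front top [0.65345871 0.06327667] [0.51626996 0.10691472] 72.35477506733565
front bottom [0.6652243  0.06061062] [0.5171578  0.10767078] 72.36811483565609
back [0.72483394 0.2483878 ] [0.57630536 0.30051817] 70.66001081523575
side 70.65828073298549
doorway plane at u= 0.2469117502027862 plate u 0.32991993108422796
4 rows; dist 0.1045 rot [-0.22  0.32  0.31]
[-0.0, 0.0, 0.0, 0.174, 0.001, -0.001]
[-0.0, 0.0, 0.0, 0.174, 0.0, -0.001]
[-0.0, 0.0, 0.0, 0.174, 0.0, -0.0]
[-0.0, 0.0, 0.0, 0.174, -0.0, -0.0]
```

Request:
{"api": "move_arm", "payload": {"increments": [[[0, 0, 0, 0.174, 0, 0, 0], [0, 0, 0, 0.174, 0, 0, 0], [0, 0, 0, 0.174, 0, 0, 0], [0, 0, 0, 0.174, 0, 0, 0], [0, 0, 0, 0, 0, 0, 0]]]}}

```text
time: 11.3
position: [0.4409, 0.0108, 0.0666]
tcp_rot: [0.3, 44.6, 73.4]
contact_force: [0.0, -0.3, 0.7]
finger_gap: 0.0855
```

Run:
```python
from h import *
s=manip.observe(); print(s['contact_force'],s['joint_pos'].round(1))
plan([.4385,-.0045,.081]+.0187*Rlean(73.5)[:,0],Rlean(73.5),step=.03)
im=cv2.imread('pics/scene1.png'); cv2.imwrite('pics/crop5.png',np.hstack([cv2.resize(im[185:300,215:330],(400,400),interpolation=cv2.INTER_CUBIC),cv2.resize(cv2.imread('pics/side0.png')[170:250,205:285],(400,400),interpolation=cv2.INTER_CUBIC)]))
```

```text
[ 0.03051627 -0.25144837  0.70036563] [ -37.9   21.5  -34.    54.7   41.6 -118.8]
1 rows; dist 0.0032 rot [-0.32  0.43  0.05]
[-0.002, 0.002, 0.0, -0.016, -0.013, -0.004]
```

View pics/crop5.png

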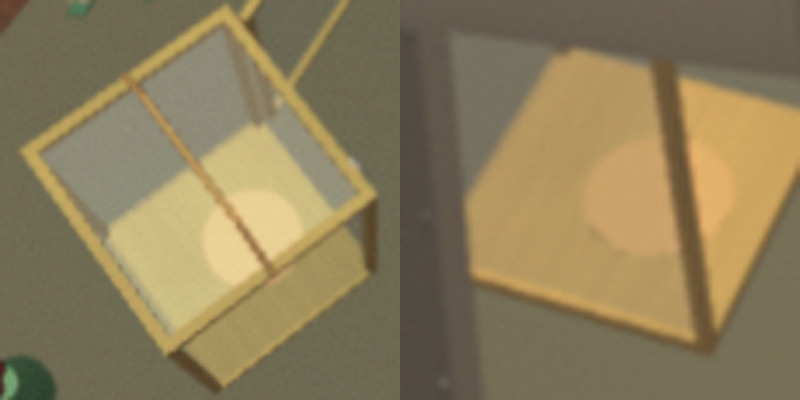

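Run:
```python
from h import *
a=onz('scene',(287.7,253.4),.012); b=onz('side',(256.8,209.3),.012); print(a,b, tri([('scene',(287.7,253.4)),('side',(256.8,209.3))]))
# front corners floor: scene crop pts /3.478+(215,185)
f=lambda x,y:(215+x/3.478,185+y/3.478)
for n,p,z in [('hinge corner roof',(230,8),.33),('other front roof',(378,195),.33),('back roof',(22,150),.33),('back2 roof',(170,355),.33)]: print(n,onz('scene',f(*p),z).round(4))
for p in [(310.5,350/1)]: pass
g=lambda x,y:(205+x/5,170+y/5)
print('side front corner',onz('side',g(312,345),.012),'back',onz('side',g(70,272),.012),onz('side',g(168,50),.012))
```

```text
[0.59232016 0.16248204 0.012     ] [0.59286448 0.16058333 0.012     ] [0.59295976 0.16153983 0.01111634]
hinge corner roof [0.6596 0.0579 0.33  ]
other front roof [0.473  0.1163 0.33  ]
back roof [0.7222 0.2467 0.33  ]
back2 roof [0.5304 0.3055 0.33  ]
side front corner [0.47657256 0.11358069 0.012     ] back [0.52754388 0.27562568 0.012     ] [0.71996578 0.23965701 0.012     ]
```

Request:
{"api": "move_arm", "payload": {"increments": [[[-0.002, 0.002, 0, -0.012, -0.01, -0.004, 0], [0, 0, 0, 0, 0, 0, 1], [0, 0, 0, 0, 0, 0, 1], [0, 0, 0, 0, 0, 0, 1], [0, 0, 0, 0, 0, 0, 1]]]}}

```text
time: 11.8
position: [0.4438, 0.0054, 0.0696]
tcp_rot: [-0.4, 45.0, 73.0]
contact_force: [-2.1, -1.3, 5.8]
finger_gap: 0.0505
```

Request:
{"api": "move_arm", "payload": {"increments": [[[0, 0, 0, 0, 0, 0, 1]]]}}

```text
time: 11.9
position: [0.4438, 0.0054, 0.0696]
tcp_rot: [-0.4, 45.0, 72.9]
contact_force: [-2.7, -2.2, 5.1]
finger_gap: 0.0507
```

Run:
```python
from h import *
T=T_tool(); print(T[:3,3]); Rl=Rlean(72.5)
p=T[:3,3]+[0,0,.034]; plan(p,T[:3,:3],step=.02)
T[:3,3]=p; plan([.537,-.018,.1036],Rl,T=T,step=.033)
T[:3,:3]=Rl; T[:3,3]=[.537,-.018,.1036]; u=np.array([.3007,.9537,0]); plan(T[:3,3]+.1*u,Rl,T=T,step=.035)
```

```text
[0.44382948 0.0053616  0.06958193]
2 rows; dist 0.034 rot [0. 0. 0.]
[0.0, 0.0, 0.0, -0.08, -0.001, 0.08]
[0.0, 0.0, 0.0, -0.08, -0.001, 0.08]
3 rows; dist 0.0961 rot [ 0.75  0.01 -0.32]
[0.001, 0.0, -0.001, 0.008, -0.213, 0.006]
[0.001, 0.0, -0.001, 0.008, -0.213, 0.007]
[0.001, 0.0, -0.001, 0.009, -0.213, 0.008]
3 rows; dist 0.1 rot [0. 0. 0.]
[0.0, 0.0, 0.0, 0.157, 0.0, 0.157]
[0.0, 0.0, 0.0, 0.157, 0.0, 0.157]
[0.0, 0.0, 0.0, 0.157, 0.0, 0.157]
```

Request:
{"api": "move_arm", "payload": {"increments": [[[0, 0, 0, -0.05, 0, 0.05, 1], [0, 0, 0, -0.08, 0, 0.08, 1], [0, 0, 0, -0.03, -0.05, 0.03, 1], [0.001, 0, -0.001, 0.008, -0.15, 0.006, 1], [0.001, 0, -0.001, 0.008, -0.2, 0.007, 1]]]}}

```text
time: 12.4
position: [0.5022, -0.0086, 0.103]
tcp_rot: [-0.4, 45.0, 72.5]
contact_force: [1.5, -1.3, -3.9]
finger_gap: 0.051
```

Request:
{"api": "move_arm", "payload": {"increments": [[[0.001, 0, -0.001, 0.009, -0.17, 0.008, 1], [0, 0, 0, 0, -0.07, 0, 1], [0, 0, 0, 0, 0, 0, 1]]]}}

```text
time: 12.7
position: [0.5377, -0.0179, 0.1025]
tcp_rot: [-0.5, 45.0, 72.3]
contact_force: [-0.8, 0.5, -2.9]
finger_gap: 0.0509
```

Run:
```python
from h import *
a=shot('wrist','w6.png'); s=shot('side','side6.png'); c=shot('scene','scene6.png')
T=T_tool(); print(T.round(4).tolist()); o=manip.observe(); print(o['contact_force'],o['finger_gap'],o['joint_pos'].round(1))
u=np.array([.3007,.9537,0]); plan(np.array([.5966,.1727,.1036])-.1*u,Rlean(72.5),step=.035)
v=np.hstack([cv2.resize(c[80:330,180:580,::-1],(400,250)),cv2.resize(s[110:300,160:464,::-1],(400,250))])
cv2.imwrite('pics/v6.png',np.vstack([v,np.hstack([cv2.resize(a[:,:,::-1],(544,340)),np.zeros((340,256,3),np.uint8)])]))
```

```text
[[0.2134, -0.9541, 0.2103, 0.5353], [0.6744, 0.2995, 0.6749, -0.0167], [-0.7069, -0.0022, 0.7073, 0.1023], [0.0, 0.0, 0.0, 1.0]]
[ 0.27032416  1.01099356 -3.20996315] 0.05062379901383803 [ -33.8   25.5  -19.7   60.4   42.8 -112.6]
3 rows; dist 0.099 rot [0.14 0.02 0.04]
[0.0, 0.0, 0.0, 0.154, -0.004, 0.158]
[0.0, 0.0, 0.0, 0.154, -0.003, 0.158]
[0.0, 0.0, 0.0, 0.154, -0.003, 0.158]
```

View pics/v6.png

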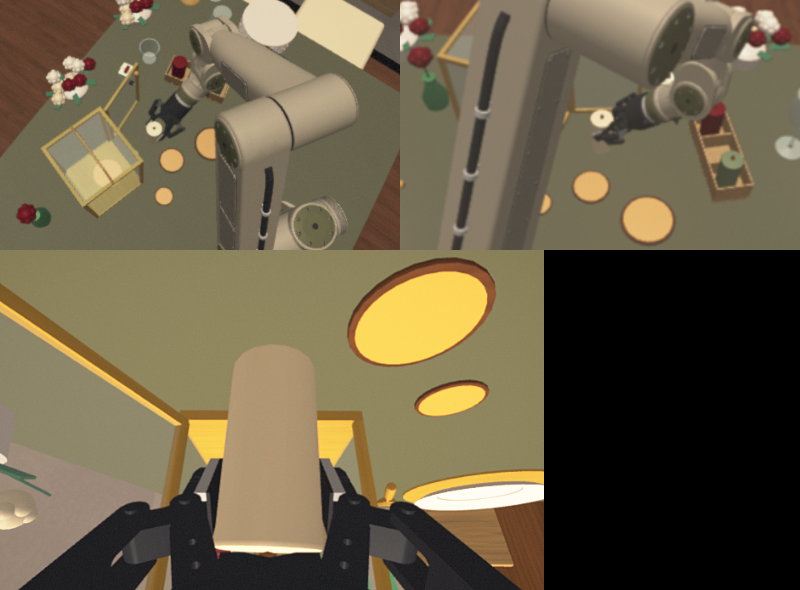

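Request:
{"api": "move_arm", "payload": {"increments": [[[0, 0, 0, 0.1, -0.003, 0.1, 1], [0, 0, 0, 0.154, -0.003, 0.158, 1], [0, 0, 0, 0.154, -0.003, 0.158, 1], [0, 0, 0, 0.154, -0.002, 0.158, 1], [0, 0, 0, 0.1, 0, 0.1, 1]]]}}

```text
time: 13.35
position: [0.5791, 0.1197, 0.1039]
tcp_rot: [-0.2, 45.0, 72.5]
contact_force: [0.6, 0.9, -2.6]
finger_gap: 0.0506
```

Run:
```python
from h import *
T=T_tool(); print(T[:3,3]); o=manip.observe(); print(o['contact_force'],o['moment'],o['joint_pos'].round(1))
plan([.5966,.1725,.1],Rlean(72.5),step=.03)
```

```text
[0.57909054 0.11967024 0.10391015]
[ 0.5529062   0.93549986 -2.60788308] [-1.02210703  0.34814788  0.03057441] [-17.9  21.9 -24.4  44.1  45.  -90.8]
2 rows; dist 0.0558 rot [0.2  0.01 0.03]
[0.001, 0.0, 0.0, 0.14, -0.003, 0.122]
[0.001, 0.0, 0.0, 0.14, -0.003, 0.122]
```

Then in to the plate and down to about 5 mm above it.

Request:
{"api": "move_arm", "payload": {"increments": [[[0, 0, 0, 0.1, -0.002, 0.09, 1], [0, 0, 0, 0.1, -0.002, 0.09, 1], [0, 0, 0, 0.08, -0.002, 0.064, 1], [0, 0, 0, 0.045, 0, -0.045, 1], [0, 0, 0, 0.04, 0, -0.04, 1]]]}}

```text
time: 13.85
position: [0.5967, 0.1703, 0.0812]
tcp_rot: [-0.2, 45.0, 72.4]
contact_force: [-0.5, -0.6, -3.4]
finger_gap: 0.0509
```

Run:
```python
from h import *
a=shot('wrist','w7.png'); s=shot('side','side7.png'); c=shot('scene','scene7.png')
T=T_tool(); print(T[:3,3]); o=manip.observe(); print(o['contact_force'],o['moment'],o['joint_pos'].round(1))
plan([.5966,.1725,.0756],Rlean(72.5),step=.03)
k=lambda im,x,y,w,h,o: cv2.resize(im[y:y+h,x:x+w,::-1],o,interpolation=cv2.INTER_CUBIC)
cv2.imwrite('pics/v7.png',np.vstack([np.hstack([k(c,205,160,160,125,(400,312)),k(s,200,120,160,125,(400,312))]),np.hstack([k(a,160,120,320,200,(416,260)),np.zeros((260,384,3),np.uint8)])]))
```

```text
[0.59687717 0.16966159 0.0807853 ]
[ 0.21947173 -0.3676627  -3.66149721] [-0.99991126  0.2998013  -0.0469805 ] [-12.1  23.5 -26.1  35.   44.7 -82.4]
1 rows; dist 0.0059 rot [ 0.05 -0.03  0.05]
[0.0, -0.0, 0.0, 0.037, 0.007, -0.012]
```

View pics/v7.png

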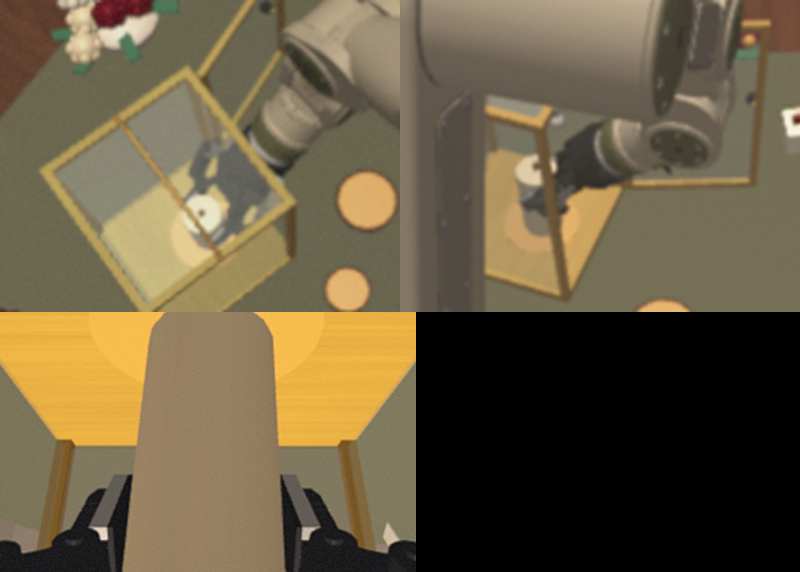

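Request:
{"api": "move_arm", "payload": {"increments": [[[0, 0, 0, 0.016, 0.003, 0.002, 1], [0, 0, 0, 0.008, 0, -0.008, 1], [0, 0, 0, 0, 0, 0, 1]]]}}

```text
time: 14.3
position: [0.5984, 0.1719, 0.0788]
tcp_rot: [-0.4, 45.0, 72.3]
contact_force: [-0.0, 0.1, -2.9]
finger_gap: 0.0509
```

Request:
{"api": "move_arm", "payload": {"increments": [[[0, 0, 0, 0.007, 0, -0.007, 1], [0, 0, 0, 0, 0, 0, 1]]]}}

```text
time: 14.5
position: [0.5984, 0.1721, 0.0774]
tcp_rot: [-0.4, 45.0, 72.3]
contact_force: [-0.1, 0.3, -3.0]
finger_gap: 0.0507
```

Request:
{"api": "move_arm", "payload": {"increments": [[[0, 0, 0, 0.005, 0, -0.005, 1], [0, 0, 0, 0, 0, 0, 1]]]}}

```text
time: 14.7
position: [0.5983, 0.1722, 0.0763]
tcp_rot: [-0.4, 45.0, 72.3]
contact_force: [0.9, -0.4, -3.0]
finger_gap: 0.0507
```

Request:
{"api": "move_arm", "payload": {"increments": [[[0, 0, 0, 0.004, 0, -0.004, 1], [0, 0, 0, 0, 0, 0, 1]]]}}

```text
time: 14.9
position: [0.5985, 0.1723, 0.0757]
tcp_rot: [-0.4, 45.0, 72.3]
contact_force: [-1.5, -0.1, -2.2]
finger_gap: 0.0509
```

Request:
{"api": "move_arm", "payload": {"increments": [[[0, 0, 0, 0.004, 0, -0.004, 1], [0, 0, 0, 0, 0, 0, 1]]]}}

```text
time: 15.1
position: [0.5986, 0.1725, 0.0756]
tcp_rot: [-0.4, 44.9, 72.3]
contact_force: [-3.9, -1.0, 4.9]
finger_gap: 0.0506
```

Request:
{"api": "move_arm", "payload": {"increments": [[[0, 0, 0, 0, 0, 0, 0], [0, 0, 0, 0, 0, 0, 0], [0, 0, 0, 0, 0, 0, 0], [0, 0, 0, 0, 0, 0, 0]]]}}

```text
time: 15.5
position: [0.5985, 0.1721, 0.0746]
tcp_rot: [-0.4, 45.0, 72.3]
contact_force: [-0.7, -0.1, -0.1]
finger_gap: 0.0854
```

Request:
{"api": "move_arm", "payload": {"increments": [[[0, 0, 0, -0.05, 0, 0, 0], [0, 0, 0, -0.15, 0, 0, 0], [0, 0, 0, -0.2, 0, 0, 0], [0, 0, 0, -0.2, 0, 0, 0], [0, 0, 0, -0.2, 0, 0, 0]]]}}

```text
time: 16.0
position: [0.5722, 0.0905, 0.1608]
tcp_rot: [-0.4, 45.0, 72.3]
contact_force: [1.3, -0.8, 0.5]
finger_gap: 0.0855
```

Run:
```python
from h import *
T=T_tool(); a=shot('wrist','w8.png'); s=shot('side','side8.png'); c=shot('scene','scene8.png'); print(T[:3,3])
for n in ('wrist','side','scene'):
  for t,z in [('lantern_plate',.012),('candle_ivory',.012),('door_hinge',.163),('door_knob',.166)]:
    for d in manip.landmark_of(t,n)[:2]: print(n,t,np.round(d['at'],1),round(d['conf'],2),onz(n,d['at'],z,T).round(4))
k=lambda im,x,y,w,h,o: cv2.resize(im[y:y+h,x:x+w,::-1],o,interpolation=cv2.INTER_CUBIC)
cv2.imwrite('pics/v8.png',np.vstack([np.hstack([k(c,205,130,200,155,(400,310)),k(s,190,110,200,155,(400,310))]),np.hstack([k(a,0,0,640,400,(448,280)),np.zeros((280,352,3),np.uint8)])]))
```

```text
[0.57218094 0.09048233 0.16079854]
wrist candle_ivory [317.4 125.8] 0.87 [0.5951 0.1647 0.012 ]
wrist door_hinge [127.1 257.4] 0.75 [0.6548 0.0582 0.163 ]
side lantern_plate [258.9 209. ] 0.73 [0.5944 0.1537 0.012 ]
scene door_hinge [288.9 207.2] 0.92 [0.6501 0.0567 0.163 ]
scene door_hinge [308.4 156.2] 0.38 [ 0.7039 -0.126   0.163 ]
scene door_knob [306.8 159. ] 0.98 [ 0.7013 -0.1134  0.166 ]
```

View pics/v8.png

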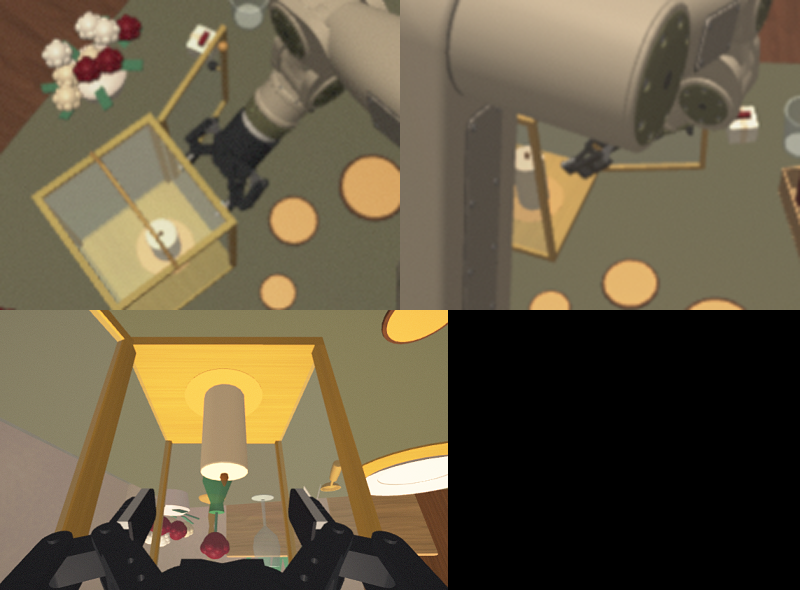

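Run:
```python
from h import *
T=T_tool(); print(T.round(3).tolist()); Rd=Rdown(162.5); Rn=T[:3,:3]
A=np.array([.535,-.03,.22]); B=[.60,-.09,.345]; C=[.715,-.085,.345]
plan(A,Rn); T[:3,3]=A; plan(B,Rd,T=T,rot=7.5); T[:3,:3]=Rd; T[:3,3]=B; plan(C,Rd,T=T,step=.04)
```

```text
[[0.214, -0.954, 0.209, 0.572], [0.674, 0.299, 0.676, 0.092], [-0.707, -0.004, 0.707, 0.159], [0.0, 0.0, 0.0, 1.0]]
3 rows; dist 0.141 rot [0. 0. 0.]
[0.0, 0.0, 0.0, -0.295, -0.002, -0.105]
[0.0, 0.0, 0.0, -0.295, -0.002, -0.105]
[0.0, 0.0, 0.0, -0.295, -0.002, -0.105]
7 rows; dist 0.1531 rot [ 0.19 45.    0.19]
[0.0, 0.036, 0.0, -0.109, -0.077, 0.058]
[0.0, 0.036, 0.0, -0.115, -0.077, 0.046]
[0.0, 0.036, 0.0, -0.12, -0.077, 0.033]
[0.0, 0.036, 0.0, -0.123, -0.076, 0.019]
[0.0, 0.036, 0.0, -0.124, -0.076, 0.005]
[0.0, 0.036, 0.0, -0.124, -0.076, -0.009]
[0.0, 0.036, 0.0, -0.122, -0.076, -0.022]
3 rows; dist 0.1151 rot [0. 0. 0.]
[0.0, 0.0, 0.0, 0.0, -0.24, 0.087]
[0.0, 0.0, 0.0, 0.0, -0.24, 0.087]
[0.0, 0.0, 0.0, 0.0, -0.24, 0.087]
```

Request:
{"api": "move_arm", "payload": {"increments": [[[0, 0, 0, -0.2, 0, -0.1, 0], [0, 0, 0, -0.295, -0.002, -0.105, 0], [0, 0, 0, -0.295, -0.002, -0.105, 0], [0, 0, 0, -0.1, 0, 0, 1], [0, 0, 0, 0, 0, 0, 1]]]}}

```text
time: 17.25
position: [0.5358, -0.0327, 0.2222]
tcp_rot: [-0.6, 45.0, 72.0]
contact_force: [0.8, -0.2, -0.6]
finger_gap: 0.0592
```

Request:
{"api": "move_arm", "payload": {"increments": [[[0, 0.036, 0, -0.109, -0.077, 0.058, 1], [0, 0.036, 0, -0.115, -0.077, 0.046, 1], [0, 0.036, 0, -0.12, -0.077, 0.033, 1], [0, 0.036, 0, -0.123, -0.076, 0.019, 1], [0, 0.036, 0, -0.124, -0.076, 0.005, 1]]]}}

```text
time: 17.75
position: [0.5817, -0.072, 0.3112]
tcp_rot: [-1.7, 77.6, 71.0]
contact_force: [0.3, -0.9, 0.6]
finger_gap: -0.0002
```

Request:
{"api": "move_arm", "payload": {"increments": [[[0, 0.036, 0, -0.124, -0.076, -0.009, 1], [0, 0.036, 0, -0.122, -0.076, -0.022, 1], [0, 0, 0, 0, 0, 0, 1]]]}}

```text
time: 18.05
position: [0.6021, -0.0868, 0.3477]
tcp_rot: [-126.2, 89.4, -53.3]
contact_force: [0.5, -0.5, 0.5]
finger_gap: -0.0001
```

```bash
cat > m5.py <<'E'
from h import *
from collections import defaultdict
T=T_tool(); print(T.round(3).tolist(),manip.observe()['joint_pos'].round(1)); D=defaultdict(list)
for n in ('side','scene','wrist'):
    shot(n,'q_'+n+'.png')
    for t,z in [('door_hinge',.163),('door_knob',.166)]:
        for d in manip.landmark_of(t,n)[:1]: print(n,t,np.round(d['at'],1),round(d['conf'],2),onz(n,d['at'],z,T).round(4))
E
python3 m5.py
python3 - <<'E'
from h import *
T=T_tool(); Rd=Rdown(162.5); plan([.715,-.085,.345],Rd,step=.04)
E
```

```text
[[0.007, -0.956, 0.295, 0.602], [-0.009, 0.295, 0.956, -0.087], [-1.0, -0.009, -0.007, 0.348], [0.0, 0.0, 0.0, 1.0]] [-15.6  21.8  24.4  92.1  -0.4 -88.4]
side door_hinge [287.1 163.2] 0.74 [0.6641 0.0578 0.163 ]
side door_knob [343.5 160.3] 0.66 [ 0.6804 -0.1204  0.166 ]
scene door_hinge [290.  204.6] 0.74 [0.6524 0.0476 0.163 ]
scene door_knob [310.6 159.5] 0.59 [ 0.6898 -0.1192  0.166 ]
wrist door_knob [234.6 181.8] 0.81 [ 0.6861 -0.1063  0.166 ]
3 rows; dist 0.1162 rot [-0.01 -0.33  0.2 ]
[-0.0, -0.001, 0.0, 0.002, -0.242, 0.089]
[-0.0, -0.001, 0.0, 0.002, -0.242, 0.089]
[-0.0, -0.001, 0.0, 0.002, -0.242, 0.089]
```

Request:
{"api": "move_arm", "payload": {"increments": [[[0, 0, 0, 0, -0.242, 0.089, 1], [0, 0, 0, 0, -0.242, 0.089, 1], [0, 0, 0, 0, -0.242, 0.089, 1], [0, 0, 0, 0, 0, 0, 1]]]}}

```text
time: 18.9
position: [0.7208, -0.0852, 0.3381]
tcp_rot: [168.4, 89.6, -119.0]
contact_force: [0.0, -0.5, -2.0]
finger_gap: 0.0001
```

Request:
{"api": "move_arm", "payload": {"increments": [[[0, 0, 0, 0.1, 0, 0, 1], [0, 0, 0, 0.2, 0, 0, 1], [0, 0, 0, 0.2, 0, 0, 1], [0, 0, 0, 0.14, 0, 0, 1], [0, 0, 0, 0, 0, 0, 1]]]}}

```text
time: 19.4
position: [0.713, -0.085, 0.2466]
tcp_rot: [158.2, 89.6, -129.3]
contact_force: [-0.4, 0.6, -0.3]
finger_gap: 0.0
```

Run:
```python
from h import *
T=T_tool(); print(T.round(3).tolist()); Rd=Rdown(162.5)
# waypoints: contact point at radius r along panel, finger centre off=25mm from mid panel on the outer side
H=np.array([.655,.057]); yaw=72.5
def wp(q,r,off):
    a=np.radians(yaw+90+q); n=np.radians(yaw+180+q); return np.r_[H+r*np.array([np.cos(a),np.sin(a)])+off*np.array([np.cos(n),np.sin(n)]),.25]
c=T.copy()
for q in (112,100,88,76,64,52,40,30):
    p=wp(q,.135,.019); print(q,p.round(3)); plan(p,Rd,T=c,step=.034); c[:3,3]=p; c[:3,:3]=Rd
```

```text
[[-0.004, -0.954, 0.3, 0.713], [-0.005, 0.3, 0.954, -0.085], [-1.0, 0.003, -0.007, 0.247], [0.0, 0.0, 0.0, 1.0]]
112 [ 0.685 -0.076  0.25 ]
1 rows; dist 0.03 rot [ 0.02 -0.38 -0.15]
[0.0, -0.002, -0.001, -0.022, 0.199, -0.001]
100 [ 0.656 -0.079  0.25 ]
1 rows; dist 0.0285 rot [0. 0. 0.]
[0.0, 0.0, 0.0, 0.0, 0.174, -0.077]
88 [ 0.628 -0.077  0.25 ]
1 rows; dist 0.0285 rot [0. 0. 0.]
[0.0, 0.0, 0.0, 0.0, 0.186, -0.04]
76 [ 0.601 -0.068  0.25 ]
1 rows; dist 0.0285 rot [0. 0. 0.]
[0.0, 0.0, 0.0, 0.0, 0.19, -0.0]
64 [ 0.576 -0.054  0.25 ]
1 rows; dist 0.0285 rot [0. 0. 0.]
[0.0, 0.0, 0.0, 0.0, 0.186, 0.039]
52 [ 0.555 -0.035  0.25 ]
1 rows; dist 0.0285 rot [0. 0. 0.]
[0.0, 0.0, 0.0, 0.0, 0.174, 0.077]
40 [ 0.538 -0.012  0.25 ]
1 rows; dist 0.0285 rot [0. 0. 0.]
[0.0, 0.0, 0.0, 0.0, 0.154, 0.112]
30 [0.527 0.009 0.25 ]
1 rows; dist 0.0238 rot [0. 0. 0.]
[0.0, 0.0, 0.0, 0.0, 0.108, 0.116]
```

Request:
{"api": "move_arm", "payload": {"increments": [[[0, 0, 0, -0.01, 0.1, 0, 1], [0, 0, 0, -0.01, 0.1, 0, 1], [0, 0, 0, 0, 0.174, -0.077, 1], [0, 0, 0, 0, 0.186, -0.04, 1], [0, 0, 0, 0, 0.19, 0, 1]]]}}

```text
time: 19.9
position: [0.6027, -0.0689, 0.2554]
tcp_rot: [-124.7, 89.4, -52.2]
contact_force: [1.0, 0.5, 2.2]
finger_gap: -0.0003
```

Request:
{"api": "move_arm", "payload": {"increments": [[[0, 0, 0, 0, 0.186, 0.039, 1], [0, 0, 0, 0, 0.174, 0.077, 1], [0, 0, 0, 0, 0.1, 0.07, 1], [0, 0, 0, 0, 0.054, 0.042, 1], [0, 0, 0, 0, 0, 0, 1]]]}}

```text
time: 20.4
position: [0.5395, -0.0116, 0.2542]
tcp_rot: [-130.1, 89.5, -57.5]
contact_force: [-0.2, 0.8, -0.5]
finger_gap: 0.0003
```

```bash
python3 m5.py
```

```text
[[0.005, -0.954, 0.299, 0.54], [-0.007, 0.299, 0.954, -0.012], [-1.0, -0.007, -0.006, 0.254], [0.0, 0.0, 0.0, 1.0]] [ -9.5  13.4  -0.2  76.   -0.4 -82.2]
side door_knob [302.2 206.6] 0.71 [0.4905 0.0016 0.166 ]
scene door_hinge [288.8 208.1] 0.84 [0.6485 0.0593 0.163 ]
scene door_knob [336.  217.5] 0.93 [ 0.5062 -0.0006  0.166 ]
wrist door_knob [380.6 198.8] 0.87 [ 0.4931 -0.0016  0.166 ]
```

Run:
```python
from h import *
T=T_tool(); Rl=Rlean(72.5); u=np.array([np.cos(np.radians(72.5)),np.sin(np.radians(72.5)),0]); P=np.array([.545,.0916,.215])
plan(P-.105*u,Rl,rot=8); T[:3,:3]=Rl; T[:3,3]=P-.105*u; plan(P-.03*u,Rl,T=T,step=.02)
```

```text
6 rows; dist 0.0458 rot [  0.13 -45.36   0.2 ]
[0.0, -0.042, 0.0, 0.041, 0.03, -0.004]
[0.0, -0.042, 0.0, 0.04, 0.03, -0.01]
[0.0, -0.042, 0.0, 0.039, 0.03, -0.015]
[0.0, -0.042, 0.0, 0.036, 0.03, -0.02]
[0.0, -0.042, 0.0, 0.033, 0.03, -0.024]
[0.0, -0.042, 0.0, 0.03, 0.029, -0.029]
4 rows; dist 0.075 rot [0. 0. 0.]
[0.0, 0.0, 0.0, 0.088, -0.0, 0.088]
[0.0, 0.0, 0.0, 0.088, -0.0, 0.088]
[0.0, 0.0, 0.0, 0.088, -0.0, 0.088]
[0.0, 0.0, 0.0, 0.088, -0.0, 0.088]
```

Request:
{"api": "move_arm", "payload": {"increments": [[[0, -0.042, 0, 0.041, 0.03, -0.004, 1], [0, -0.042, 0, 0.04, 0.03, -0.01, 1], [0, -0.042, 0, 0.039, 0.03, -0.015, 1], [0, -0.042, 0, 0.036, 0.03, -0.02, 1], [0, -0.042, 0, 0.033, 0.03, -0.024, 1]]]}}

```text
time: 21.35
position: [0.5178, -0.0094, 0.2225]
tcp_rot: [-0.8, 52.3, 71.9]
contact_force: [-0.7, -0.3, -1.7]
finger_gap: 0.0003
```

Request:
{"api": "move_arm", "payload": {"increments": [[[0, -0.042, 0, 0.03, 0.029, -0.029, 1], [0, 0, 0, 0.06, 0, 0.06, 1], [0, 0, 0, 0.088, 0, 0.088, 1], [0, 0, 0, 0.088, 0, 0.088, 1], [0, 0, 0, 0.05, 0, 0.05, 1]]]}}

```text
time: 21.85
position: [0.5313, 0.0501, 0.2151]
tcp_rot: [-0.3, 45.0, 72.3]
contact_force: [-0.2, -0.2, -1.0]
finger_gap: 0.0
```

```bash
python3 m5.py
```

```text
[[0.215, -0.954, 0.209, 0.531], [0.674, 0.299, 0.676, 0.05], [-0.707, -0.004, 0.707, 0.215], [0.0, 0.0, 0.0, 1.0]] [ -27.4   14.6  -17.3   67.7   44.2 -104. ]
side door_hinge [288.4 208.5] 0.48 [0.4846 0.0412 0.163 ]
side door_knob [288.7 210.1] 0.53 [0.4766 0.0396 0.166 ]
wrist door_hinge [148.1 203.1] 0.78 [0.6546 0.058  0.163 ]
wrist door_knob [402.5 157.2] 0.56 [0.484  0.0489 0.166 ]
```

Request:
{"api": "move_arm", "payload": {"increments": [[[0, 0, 0, 0.028, 0, 0.028, 1], [0, 0, 0, 0.028, 0, 0.028, 1], [0, 0, 0, 0.028, 0, 0.028, 1], [0, 0, 0, 0, 0, 0, 1]]]}}

```text
time: 22.7
position: [0.5365, 0.0676, 0.2156]
tcp_rot: [-0.4, 45.0, 72.4]
contact_force: [0.6, 0.1, -0.1]
finger_gap: -0.0
```

Request:
{"api": "move_arm", "payload": {"increments": [[[0, 0, 0, 0.014, 0, 0.014, 1], [0, 0, 0, 0.014, 0, 0.014, 1], [0, 0, 0, 0, 0, 0, 1]]]}}

```text
time: 23.0
position: [0.538, 0.0721, 0.2154]
tcp_rot: [-0.3, 45.1, 72.3]
contact_force: [-1.2, 0.4, 0.5]
finger_gap: 0.0002
```

Request:
{"api": "move_arm", "payload": {"increments": [[[0, 0, 0, 0.012, 0, 0.012, 1], [0, 0, 0, 0, 0, 0, 1]]]}}

```text
time: 23.2
position: [0.5388, 0.0747, 0.2153]
tcp_rot: [-0.3, 45.0, 72.3]
contact_force: [-1.6, -0.6, -0.4]
finger_gap: 0.0
```

Request:
{"api": "move_arm", "payload": {"increments": [[[0, 0, 0, 0.012, 0, 0.012, 1], [0, 0, 0, 0, 0, 0, 1]]]}}

```text
time: 23.4
position: [0.5399, 0.0774, 0.2155]
tcp_rot: [-0.4, 45.0, 72.3]
contact_force: [-0.0, -0.2, 0.4]
finger_gap: -0.0002
```

Request:
{"api": "move_arm", "payload": {"increments": [[[0, 0, 0, 0.012, 0, 0.012, 1], [0, 0, 0, 0, 0, 0, 1]]]}}

```text
time: 23.6
position: [0.5408, 0.08, 0.2156]
tcp_rot: [-0.4, 45.0, 72.3]
contact_force: [-0.1, -0.7, 0.8]
finger_gap: -0.0002
```

Request:
{"api": "move_arm", "payload": {"increments": [[[0, 0, 0, 0.008, 0, 0.008, 1], [0, 0, 0, 0, 0, 0, 1]]]}}

```text
time: 23.8
position: [0.5412, 0.0815, 0.2155]
tcp_rot: [-0.4, 45.0, 72.3]
contact_force: [0.4, -0.1, 0.0]
finger_gap: 0.0001
```

```bash
python3 m5.py
```

```text
[[0.215, -0.954, 0.208, 0.541], [0.674, 0.299, 0.675, 0.082], [-0.707, -0.005, 0.707, 0.215], [0.0, 0.0, 0.0, 1.0]] [-23.6  13.7 -18.3  63.9  44.7 -98.7]
side door_hinge [391.1 184.1] 0.52 [ 0.5882 -0.2644  0.163 ]
side door_knob [407.2 249.4] 0.74 [ 0.3544 -0.2877  0.166 ]
scene door_knob [324.7 238.9] 0.61 [0.4959 0.0771 0.166 ]
wrist door_hinge [123.8 173.8] 0.69 [0.651 0.055 0.163]
wrist door_knob [417.2 166.4] 0.77 [0.4869 0.0919 0.166 ]
```

Request:
{"api": "move_arm", "payload": {"increments": [[[0, 0, 0, 0.007, 0, 0.007, 1], [0, 0, 0, 0, 0, 0, 1]]]}}

```text
time: 24.45
position: [0.5415, 0.082, 0.2154]
tcp_rot: [-0.4, 45.1, 72.3]
contact_force: [-3.4, -5.0, 1.9]
finger_gap: -0.0
```

Request:
{"api": "move_arm", "payload": {"increments": [[[0, 0, 0, 0.007, 0, 0.007, 1], [0, 0, 0, 0, 0, 0, 1]]]}}

```text
time: 24.65
position: [0.5416, 0.0821, 0.2153]
tcp_rot: [-0.4, 45.2, 72.2]
contact_force: [-8.4, -12.8, 5.5]
finger_gap: -0.0
```

Request:
{"api": "move_arm", "payload": {"increments": [[[0, 0, 0, 0.007, 0, 0.007, 1], [0, 0, 0, 0, 0, 0, 1]]]}}

```text
time: 24.85
position: [0.5417, 0.0823, 0.2153]
tcp_rot: [-0.3, 45.4, 72.1]
contact_force: [-14.2, -20.9, 9.8]
finger_gap: 0.0002
```

Request:
{"api": "move_arm", "payload": {"increments": [[[0, 0, 0, -0.03, 0, -0.03, 1], [0, 0, 0, -0.1, 0, -0.1, 1], [0, 0, 0, -0.2, 0, -0.2, 1], [0, 0, 0, -0.2, 0, -0.2, 1], [0, 0, 0, -0.2, 0, -0.2, 1]]]}}

```text
time: 25.35
position: [0.4956, -0.0633, 0.2157]
tcp_rot: [-0.4, 45.0, 72.3]
contact_force: [0.6, -0.6, -0.1]
finger_gap: 0.0003
```

Request:
{"api": "move_arm", "payload": {"increments": [[[0, 0, 0, -0.2, 0, -0.1, 1], [0, 0, 0, -0.2, 0, 0, 1], [0, 0, 0, 0, 0, 0, 1]]]}}

```text
time: 25.65
position: [0.4808, -0.1161, 0.2486]
tcp_rot: [-0.6, 45.1, 71.9]
contact_force: [0.5, 0.1, -0.6]
finger_gap: 0.0001
```

```bash
python3 m5.py
python3 - <<'E'
from h import *
r=lambda n:cv2.imread('pics/q_'+n+'.png'); T=T_tool()
for q in (0,3,6):
    a=np.radians(72.5+90+q); n=np.radians(72.5+180+q); H=np.array([.655,.057]); k=H+.168*np.array([np.cos(a),np.sin(a)])+.018*np.array([np.cos(n),np.sin(n)])
    print(q,[proj(c,np.r_[k,.166],T).round(1).tolist() for c in ('wrist','scene','side')])
k=lambda im,x,y,w,h,o: cv2.resize(im[y:y+h,x:x+w],o,interpolation=cv2.INTER_CUBIC)
cv2.imwrite('pics/v9.png',np.vstack([np.hstack([k(r('scene'),205,150,200,125,(400,250)),k(r('side'),180,110,288,180,(400,250))]),k(r('wrist'),80,0,480,210,(800,350))]))
E
```

```text
[[0.219, -0.953, 0.21, 0.481], [0.672, 0.303, 0.676, -0.116], [-0.708, -0.007, 0.706, 0.249], [0.0, 0.0, 0.0, 1.0]] [ -46.2   20.8   -5.3   89.2   38.5 -127.7]
side door_hinge [454.2 221. ] 0.58 [ 0.4552 -0.4339  0.163 ]
scene door_knob [323.3 241.6] 0.53 [0.4945 0.0866 0.166 ]
wrist door_hinge [218.5 243.8] 0.66 [0.6603 0.0564 0.163 ]
wrist door_knob [363.3 240.7] 0.85 [0.4899 0.0872 0.166 ]
0 [[361.7, 241.4], [324.0, 243.5], [271.5, 206.1]]
3 [[361.7, 238.6], [326.0, 241.5], [274.4, 206.6]]
6 [[361.2, 235.8], [327.9, 239.4], [277.4, 207.0]]
```

View pics/v9.png

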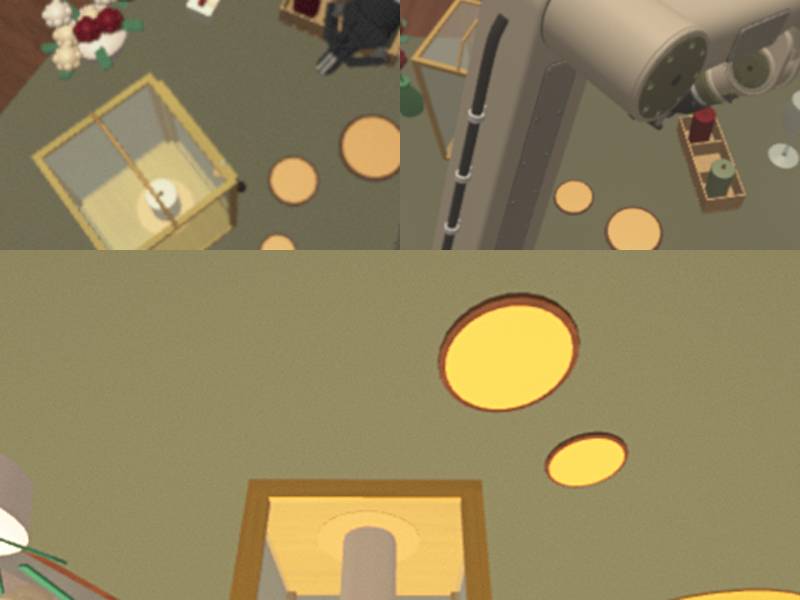

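```bash
python3 -c "
from h import *
s=manip.observe(); print(s['time'],s['contact_force']); print(manip.job_done())"
```

```text
26.1 [-0.68093832 -0.16126665  0.71275341]
the job is handed in; nothing more can be done
None
```

I took the ivory candle from its box and stood it upright on the 89 mm gold coaster. I let go, took it again with the gripper leaning in at 45°, and stood it on the lantern's plate. Then I swung the door shut and pressed it home. The job was handed in at 26.1 s, with the gripper well clear of everything.

**Candle:** The last picture shows the ivory candle upright and centred on the plate. Contact came gently at both set-downs, at most about 6 N.

**Door:** The panel met a hard stop at about 27 N, well above what the catch resists. Afterwards the wrist view placed the knob within 2 pixels of its shut position, and the frame looks flush.

**Other things:** The other two candles and what shows of the tableware look unmoved. The wine glass, tumbler and bud vase were not fully in the last crops, but I saw no unexpected forces.

**Disagreements:**
- I saw no distinct snap in the force readings; they showed only the stop. Part-way through the push, one scene-camera reading put the door about 4° open. In the last check that camera was within 2 pixels of shut.
- The side camera could not check the door at the end because the arm hid it.
- An early wrist-camera estimate of the plate was about 6 mm off. I used the scene and side cameras instead, which agreed to about 2 mm.

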